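# Clear the keyboard and shut the laptop for the night

### The job

Close up this desk for the night. The travel mug is standing in the way of the drawer unit: first stand it upright on its cork coaster, then open the top drawer and put every bit of stationery that lies on the laptop's keyboard into it. Finish with the drawer shut fully home and the laptop lid closed fully, not slammed and never brought down on anything still lying there, and leave the mouse, the water bottle and the pen cup as they are.

Things in the scene. Friction and masses are not known exactly. Their poses are not given: they have to be found in the camera images.
- laptop: Black laptop, 305 mm wide (its y) and 215 mm deep (its x); it does not slide on the desk. Origin: centre of the underside; z up, -x is the front edge that faces the user. The flat keyboard deck is 16 mm above the origin; the lid is hinged along y at x = +105 mm.
- lid (a joint): Angle of the laptop's lid, rad: 0 closed flat on the keyboard, 1.57 upright, starts between 1.7 and 1.95 (open, leaning back). Lid: a slab 212 mm from hinge line to free edge, 305 mm wide, 8 mm thick, 0.38 kg; it lies above the hinge line when shut, so its outer face is then 24.5 mm above the laptop's origin. The stiff hinge holds it at any angle and needs 1 to 5 N at the free edge.
- lid_edge (a point): Middle of the free edge of the lid (half-way through its thickness), 212 mm from the hinge. Its frame turns with the lid: z is the lid's outer normal, x points from the free edge to the hinge.
- lid_hinge (a point): Middle of the lid's hinge line, on the underside of the closed lid: 105 mm along +x and 16.5 mm above the laptop's origin; axes as the laptop's.
- unit: Desk drawer unit with two drawers, one above the other, 220 mm deep (x), 260 mm wide (y), 150 mm high; it does not move. Origin: centre of the underside; its front faces -x. White fronts, each with a horizontal bar handle.
- unit_drawer0 (a joint): How far the top drawer is pulled out towards the unit's -x, m: 0 shut, at most 0.149. Slides with about 1 N of friction.
- unit_drawer0_handle (a point): Middle of the top drawer's bar handle: a round bar 11 mm thick and 120 mm long along the unit's y, 35 mm clear (to its axis) in front of the drawer front, 112 mm above the desk. Axes as the unit's.
- drawer_floor (a point): Centre of the top drawer's inner floor (85 mm above the desk, moves with the drawer); axes as the unit's. The inside is 175 mm along x, 218 mm along y and 43 mm deep. With the drawer pulled out by d, the part of the inside that is open from above runs from x = -87 mm to x = d - 93 mm in this frame.
- mug: Dark steel travel mug with closed black cap: straight body 64 mm in diameter up to 128 mm, cap 55 mm in diameter, 150 mm high in all, about 0.3 kg. Origin: centre of the underside; z up. A loop handle sticks out to +y, to 64 mm from the axis, between 36 and 114 mm high. It stands in front of the top drawer at the start.
- coaster: Round cork coaster, 100 mm in diameter, 5 mm thick, stuck to the desk. Origin: centre of its underside.
- usb_stick: Grey USB stick, case 42 x 19 x 10 mm with a 16 mm long metal plug at +x; lies on the keyboard. Its origin is the centre of its underside; long side along its x, width along its y, z up. May be absent.
- eraser: White eraser in a paper sleeve, 48 x 22 x 13 mm; lies on the keyboard. Its origin is the centre of its underside; long side along its x, width along its y, z up. May be absent.
- staple_box: Cardboard box of staples, 58 x 30 x 20 mm; lies on the keyboard. Its origin is the centre of its underside; long side along its x, width along its y, z up. May be absent.
- note_pad: Pad of pale sticky notes, 50 x 38 x 12 mm; lies on the keyboard. Its origin is the centre of its underside; long side along its x, width along its y, z up. May be absent.
- correction_tape: White correction-tape dispenser, body 58 x 28 x 14 mm with a 20 mm nose at +x (78 mm in all, from x = -36 to +42 mm; 26 mm wide at the origin); lies on the keyboard. Its origin is the centre of its underside; long side along its x, width along its y, z up. May be absent.
- mouse: Black computer mouse, 104 x 58 x 36 mm, stands on the desk; to be left alone. Origin: centre of the underside.
- bottle: Clear water bottle, 64 mm in diameter, 200 mm high, beyond the coaster; to be left alone. Origin: centre of the underside.
- pen_cup: Black pen cup, 80 mm in diameter, 100 mm high, pens up to 165 mm, behind the laptop; to be left alone. Origin: centre of the underside.
Things that resemble listed ones, but are neither listed nor needed, are in the scene too. What is shaped like the mug but purple or turquoise is not meant.

How it is judged:
On the way, in this order (a step that is already met when the one before it is completed fails the run):
1. the mug stands upright on its coaster while the drawer is still shut (horizontal distance between mug and coaster below 0.02 m and z of mug in the frame of coaster between 0.001 and 0.009 m and angle between mug's own z axis and vertical below 0.1 rad and linear speed of mug below 0.02 m/s and value of joint unit_drawer0 below 0.03 m and contact force between the fingers and mug below 0.1 N), for 0.2 s.
2. the top drawer is open (value of joint unit_drawer0 above 0.07 m), for 0.1 s.
3. all the stationery from the keyboard is in the top drawer (x of usb_stick in the frame of drawer_floor between -0.088 and 0.088 m and y of usb_stick in the frame of drawer_floor between -0.11 and 0.11 m and z of usb_stick in the frame of drawer_floor between -0.01 and 0.045 m and x of eraser in the frame of drawer_floor between -0.088 and 0.088 m and y of eraser in the frame of drawer_floor between -0.11 and 0.11 m and z of eraser in the frame of drawer_floor between -0.01 and 0.045 m and x of staple_box in the frame of drawer_floor between -0.088 and 0.088 m and y of staple_box in the frame of drawer_floor between -0.11 and 0.11 m and z of staple_box in the frame of drawer_floor between -0.01 and 0.045 m and x of note_pad in the frame of drawer_floor between -0.088 and 0.088 m and y of note_pad in the frame of drawer_floor between -0.11 and 0.11 m and z of note_pad in the frame of drawer_floor between -0.01 and 0.045 m and x of correction_tape in the frame of drawer_floor between -0.088 and 0.088 m and y of correction_tape in the frame of drawer_floor between -0.11 and 0.11 m and z of correction_tape in the frame of drawer_floor between -0.01 and 0.045 m), for 0.2 s.
At the end, for the whole second after the job is handed in: The mug stands upright and at rest on the coaster (axis within 20 mm of its centre), all the stationery lies in the top drawer, the drawer is shut to within 6 mm and the laptop lid is closed to within 0.04 rad (all of step 3 and horizontal distance between mug and coaster below 0.02 m and z of mug in the frame of coaster between 0.001 and 0.009 m and angle between mug's own z axis and vertical below 0.1 rad and linear speed of mug below 0.02 m/s and value of joint unit_drawer0 below 0.006 m and value of joint lid below 0.04 rad); the robot touches nothing.
It fails at once if the mug is knocked over (angle between mug's own z axis and vertical above 0.7 rad).
It fails at once if the lid is brought down over stationery that still lies on the keyboard (value of joint lid below 0.5 rad and ((x of usb_stick in the frame of laptop between -0.105 and 0.105 m and y of usb_stick in the frame of laptop between -0.15 and 0.15 m and z of usb_stick in the frame of laptop below 0.021 m) or (x of eraser in the frame of laptop between -0.105 and 0.105 m and y of eraser in the frame of laptop between -0.15 and 0.15 m and z of eraser in the frame of laptop below 0.021 m) or (x of staple_box in the frame of laptop between -0.105 and 0.105 m and y of staple_box in the frame of laptop between -0.15 and 0.15 m and z of staple_box in the frame of laptop below 0.021 m) or (x of note_pad in the frame of laptop between -0.105 and 0.105 m and y of note_pad in the frame of laptop between -0.15 and 0.15 m and z of note_pad in the frame of laptop below 0.021 m) or (x of correction_tape in the frame of laptop between -0.105 and 0.105 m and y of correction_tape in the frame of laptop between -0.15 and 0.15 m and z of correction_tape in the frame of laptop below 0.021 m))).
It fails at once if the lid is slammed (value of joint lid below 0.2 rad and velocity of joint lid below -2 rad/s).
It fails at once if the mouse, the bottle or the pen cup is moved by more than 30 mm or knocked over (distance of any of mouse, bottle, pen_cup from where it was at the start of the episode above 0.03 m or angle between any of mouse, bottle, pen_cup's own z axis and vertical above 0.5 rad).
Of usb_stick, eraser, staple_box, note_pad, correction_tape only 2 to 4 are there at a start; the rules pass over those that are not, and their reading is None.
At some moment in a run one of usb_stick, eraser, staple_box, note_pad, correction_tape may be knocked a few centimetres aside while the robot is not near it.
Once in a run the grip may slacken for a moment while it holds something.
It also fails if it takes over 210 s, if anything falls off the work surface, if the arm or the gripper's body presses on something with over 40 N, if the wrist force passes 120 N, or if a joint passes its speed limit or range.

### The arm

A 6-joint arm with a two-finger parallel gripper is mounted at the origin on the work surface. World frame = base frame: x ahead of the robot, y to its left, z up, the work surface at z = 0. Lengths are in m, angles in rad, forces in N, time in s.
With the tool pointing down it reaches from about 0.3 to 0.875 m from the base axis. Payload 6.4 kg.
Tool frame: the origin (TCP) lies at the very end of the fingers, on their centre line; the grasp point (between the pads) lies 19 mm behind it (ctrl.grip_point_offset is the z of the grasp point in the tool frame, in m); z points along the fingers, y is the direction in which the jaws open and shut (so a half turn about z gives the same grasp; the last joint's range is limited). The gripper opens to 85 mm and grips with 20 to 120 N. Pads are 22 mm wide; open, the fingers measure 114 mm over their backs; the gripper's body (76 mm by 85 mm) begins 54 mm behind the grasp point. The pads swing forward as they close: fully open they stand 13 mm farther back than shut.
Start: joints at [-1.339, 0.181, 1.607, -0, 1.354, -0.206], TCP at [0.244, -0.521, 0.231] pointing down, gripper open.
Joint ranges: [-2.99, 2.99], [-0.89, 2.07], [0.3, 2.58], [-1.14, 4.28], [0, 2.63], [-3.12, 3.12]. Speed limits (rad/s): [2.57, 2.57, 3.01, 3.14, 3.14, 3.14].

### API

Orientations are given as a unit quaternion [w, x, y, z].
In Python, from bench import status, cams, ctrl gives the robot as it stands.
- The arm moves only by the shell command python3 -m handwheel 'ROWS'. ROWS is JSON, a list of rows, each an object with "grip": the finger opening in cm, from 0 to 8.54; "linear": the shift along the tool's x, y, z in cm, a list of three; "rotation": the turn, a rotation vector about the tool's x, y, z in degrees, a list of three. A call has 1 to 12 rows; each row is the pose to reach, as a shift and turn from the pose commanded when the call began, along the tool's axes at that moment; what a row does not reach only later rows make up. A row lasts 1/12 s, in which the tool goes at most 41.7 mm and 7.16 degrees, less where a joint would pass 70% of its speed; a pose out of reach is approached as far as the arm can. A call with a gripper value outside its range is refused whole. The fingers move at their own pace and stop on an object; the grip force is fixed at half the most. Time passes only in rows, so rows that repeat a pose let the fingers close. It gives the time, the measured TCP pose, the force and the opening at its end, in the units of the state.
- status.get_obs(): the state, without advancing time (a new reading comes with each control period).
- cams.camera(name): name is "scene" or "top"; returns the picture (420x560x3 uint8, red, green, blue); there is no depth.
- cams.camera_info(name): a dict with "fovy" (degrees; the focal length in pixels is half the picture's height over the tangent of half this angle, whatever the lens; pixels are square), "cx", "cy" (the principal point, pixels), "world_from_camera" (4x4, takes a point from camera to world coordinates). Camera axes: x right, y down, z forward; pixel columns grow to the right and rows downward; lengths in m; the calibration is good to about 2 mm. A picture is of the moment at which its call begins. camera_info takes no time and is no camera call.
- ctrl.hand_in(): hands the job in, once; it reports no verdict.
The state is a dict: "time_s": time; "q": joint angles; "dq": joint speeds; "joint_efforts": joint torques, N m; "eef_pos": TCP position; "eef_rot": TCP orientation; "wrist_force": force on the tool from outside, world axes, zero at the start; "torque": the same for the moment, N m; "opening": opening from 0.0 (shut) to 1.0 (fully open).
Only numpy, scipy, OpenCV 4.12 (cv2) and the standard library are available. Lean on these libraries where they do the work, as an engineer would, in place of code of your own. Each camera call takes 0.05 s, during which the arm holds its last target.

## Working session

There is one attempt and no reset: what is moved stays moved. The work goes in short steps, Python scripts to look and compute and a shell command to move; the robot and the scene stay as the last step left them, time stands still between calls to the robot, and variables do not carry over. Pictures are saved under pics/ and viewed, and the job is handed in when it is done.

```bash
ls; mkdir -p pics; python3 - <<'E'
from bench import status,cams,ctrl
import cv2,numpy as np
np.set_printoptions(precision=4,suppress=True)
for n in("scene","top"):
    im=cams.camera(n); cv2.imwrite(f"pics/{n}0.png",im[:,:,::-1]); print(n,cams.camera_info(n))
print(status.get_obs(),ctrl.grip_point_offset)
E
```

```text
pics
scene {'fovy': 52.939474003345, 'cx': 276.2976776294216, 'cy': 213.11329127850294, 'world_from_camera': array([[-0.8511,  0.4465, -0.2761,  0.7658],
       [ 0.525 ,  0.7259, -0.4444,  0.3821],
       [ 0.002 , -0.5231, -0.8522,  0.9632],
       [ 0.    ,  0.    ,  0.    ,  1.    ]])}
top {'fovy': 44.06239268662787, 'cx': 279.50620798671224, 'cy': 212.0716139110355, 'world_from_camera': array([[-0.0286, -0.9871,  0.1573,  0.2967],
       [-0.9995,  0.0304,  0.0086, -0.0625],
       [-0.0133, -0.157 , -0.9875,  1.3624],
       [ 0.    ,  0.    ,  0.    ,  1.    ]])}
{'time_s': 0.1, 'q': array([-1.3393,  0.1815,  1.6079, -0.    ,  1.3538, -0.2063]), 'dq': array([-0.0007, -0.0011, -0.0033, -0.0013, -0.0002,  0.0017]), 'joint_efforts': array([  0.0002, -44.5879, -35.2241,  -0.0003,   0.0041,  -0.    ]), 'eef_pos': array([ 0.2437, -0.5203,  0.2305]), 'eef_rot': array([-0.0008,  0.9761,  0.2172, -0.    ]), 'wrist_force': array([-0.3069,  0.145 ,  0.235 ]), 'torque': array([-0.0191, -0.037 , -0.0074]), 'opening': 1.0032806356942408} -0.0187
```

View pics/scene0.png

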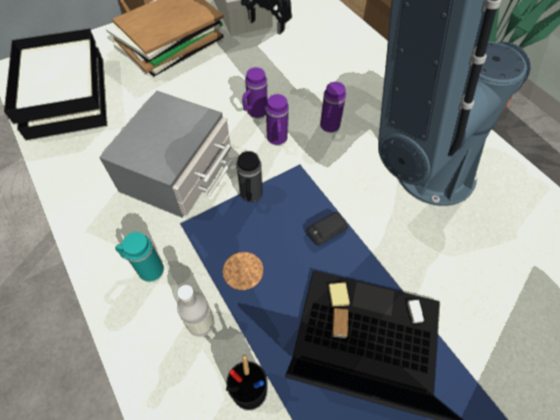

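View pics/top0.png

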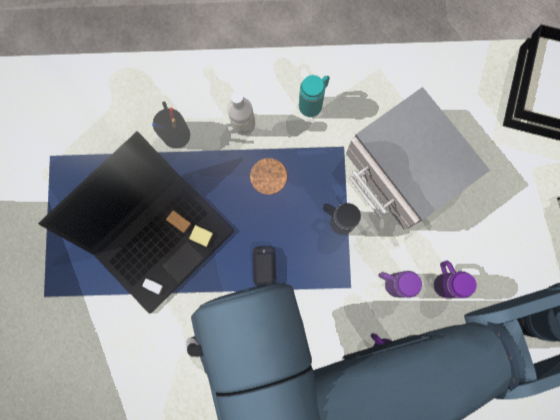

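```bash
cat > h.py <<'E'
from bench import status,cams,ctrl
import cv2,numpy as np
from scipy.spatial.transform import Rotation as R
np.set_printoptions(precision=4,suppress=True)
def K(n):
    i=cams.camera_info(n); f=210/np.tan(np.radians(i['fovy'])/2); return f,i['cx'],i['cy'],i['world_from_camera']
def ray(n,u,v):
    f,cx,cy,T=K(n); d=T[:3,:3]@np.array([(u-cx)/f,(v-cy)/f,1.]); return T[:3,3],d
def plane(n,u,v,z):
    o,d=ray(n,u,v); return o+d*(z-o[2])/d[2]
def proj(n,p):
    f,cx,cy,T=K(n); c=T[:3,:3].T@(np.array(p)-T[:3,3]); return np.array([cx+f*c[0]/c[2],cy+f*c[1]/c[2]])
def tri(a,b):
    o1,d1=ray("scene",*a);o2,d2=ray("top",*b)
    A=np.c_[d1,-d2]; t=np.linalg.lstsq(A,o2-o1,rcond=None)[0]
    p,q=o1+d1*t[0],o2+d2*t[1]; return (p+q)/2,np.linalg.norm(p-q)
def shot(n,name=None):
    im=cams.camera(n)[:,:,::-1].copy()
    if name: cv2.imwrite(f"pics/{name}.png",im)
    return im
def crop(im,x0,y0,x1,y1,s,name):
    cv2.imwrite(f"pics/{name}.png",cv2.resize(im[y0:y1,x0:x1],None,fx=s,fy=s,interpolation=cv2.INTER_CUBIC))
def tcp():
    o=status.get_obs(); w,x,y,z=o['eef_rot']; return o['eef_pos'],R.from_quat([x,y,z,w])
def yawrot(yaw):  # tool down; jaw (tool y) dir has angle yaw+... : tool x at angle yaw
    c,s=np.cos(yaw),np.sin(yaw); x=np.array([c,s,0]);z=np.array([0,0,-1.]);y=np.cross(z,x); return R.from_matrix(np.c_[x,y,z])
def delta(p,rot=None,P=None,Q=None):
    p0,r0=tcp()
    if P is not None:p0=np.array(P)
    if Q is not None:r0=Q
    lin=r0.inv().apply(np.array(p)-p0)*100
    rv=(r0.inv()*rot).as_rotvec(degrees=True) if rot is not None else np.zeros(3)
    return lin.round(2),rv.round(2)
E
python3 - <<'E'
from h import *
s=cv2.imread('pics/scene0.png');t=cv2.imread('pics/top0.png')
crop(s,280,260,450,420,4.5 if 0 else 4.4,'c1'); crop(t,30,120,250,320,3,'c2'); crop(s,90,80,300,300,2.7,'c3');crop(t,220,60,500,250,2.8,'c4')
E
```

```text
(no output)
```

View pics/c1.png

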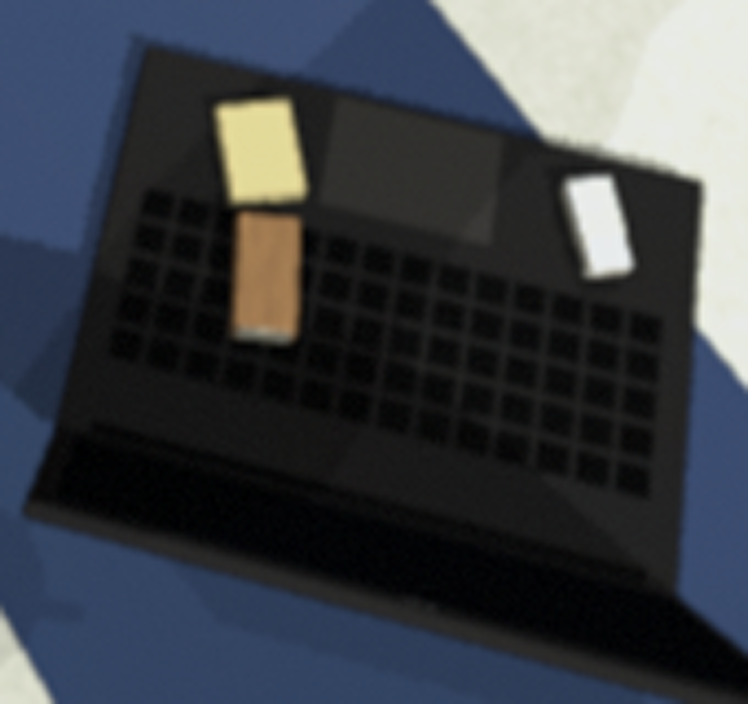

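View pics/c2.png

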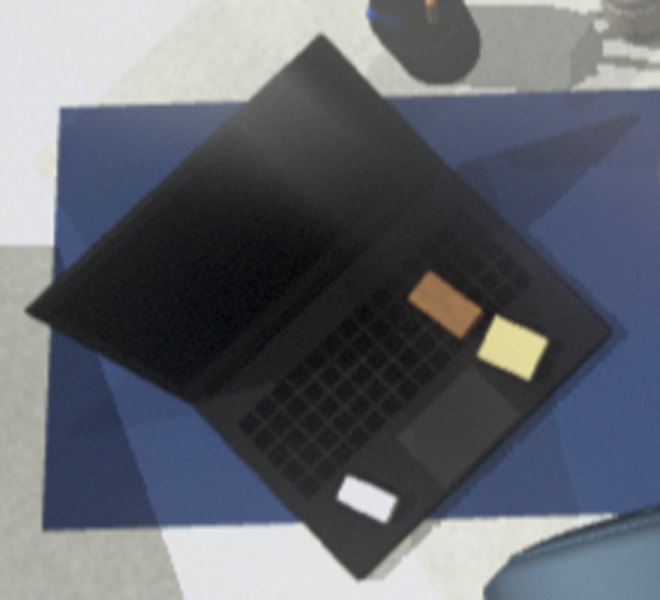

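View pics/c3.png

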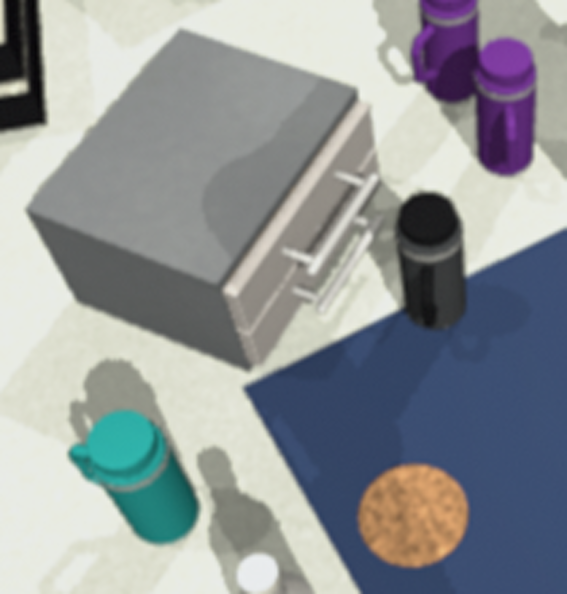

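View pics/c4.png

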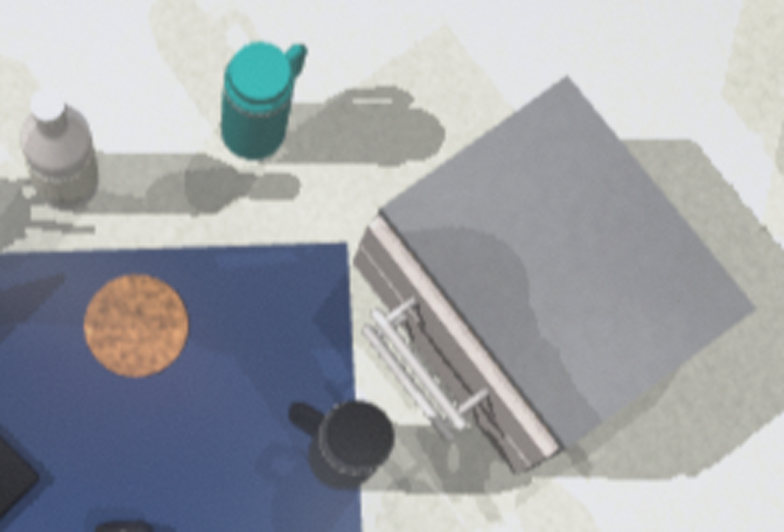

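```bash
python3 - <<'E'
from h import *
s=cv2.imread('pics/scene0.png');t=cv2.imread('pics/top0.png')
def blobs(im,lo,hi,amin,box):
    hsv=cv2.cvtColor(im,cv2.COLOR_BGR2HSV); m=cv2.inRange(hsv,np.array(lo),np.array(hi))
    k=np.zeros_like(m);x0,y0,x1,y1=box;k[y0:y1,x0:x1]=255;m&=k
    cs,_=cv2.findContours(m,cv2.RETR_EXTERNAL,cv2.CHAIN_APPROX_NONE)
    return [c for c in cs if cv2.contourArea(c)>amin]
def rect(n,c,z):
    P=np.array([plane(n,*q[0],z)[:2] for q in c],np.float32)
    return cv2.minAreaRect(P*1000)
for nm,lo,hi,z,bt,bs in [("coaster",(5,80,90),(22,255,255),.005,(240,150,300,200),(210,240,275,300)),
 ("box",(5,80,60),(20,255,255),None,(150,190,200,235),(325,300,355,345)),
 ("pad",(20,40,120),(35,255,255),None,(180,215,220,255),(320,275,355,310)),
 ("white",(0,0,150),(180,60,255),None,(130,270,170,300),(400,290,430,330))]:
    dz={"box":.036,"pad":.028,"white":.029}.get(nm,z)
    for n,im,b in(("top",t,bt),("scene",s,bs)):
        for c in blobs(im,lo,hi,30,b):
            M=cv2.moments(c); u=(M['m10']/M['m00'],M['m01']/M['m00'])
            print(nm,n,np.round(u,1),plane(n,*u,dz),rect(n,c,dz))
print("mug cap",plane("top",347,217,.15), plane("scene",249,160,.15), tri((249,160),(347,217)))
c4=lambda x,y:(220+x/2.8,60+y/2.8)
c3=lambda x,y:(90+x/2.7,80+y/2.7)
for nm,a,b in [("unit back-left",(28,210),(567,76)),("unit back-right",(182,30),(754,309)),("front-left top",(225,290),(381,212)),("front-right top",(362,100),(562,450)),("handle L",(315,268),(375,315)),("handle R",(377,180),(462,425))]:
    A=c3(*a);B=c4(*b); print(nm,tri(A,B),plane("top",*B,.15),plane("scene",*A,.15))
c1=lambda x,y:(280+x/4.4,260+y/4.4)
c2=lambda x,y:(30+x/3,120+y/3)
for nm,a,b in [("lap front L(+y)",(700,183),(362,580)),("front R",(145,42),(613,332)),("hinge R",(66,432),(447,165)),("lidfree R",(24,510),(322,36)),("hinge L",(675,590),(192,402)),("lidfree L",None,(27,310))]:
    B=c2(*b)
    if a: A=c1(*a); print(nm,tri(A,B),plane("top",*B,.016),plane("scene",*A,.016))
E
```

```text
coaster top [268.3 175.9] [ 0.612  -0.0235  0.005 ] ((611.9575805664062, -22.594356536865234), (96.52143859863281, 93.2768783569336), 88.20954132080078)
coaster scene [242.6 270.5] [ 0.613  -0.0201  0.005 ] ((612.7946166992188, -21.280914306640625), (98.89215850830078, 96.36482238769531), 59.350990295410156)
box top [177.9 221.1] [0.4925 0.2125 0.036 ] ((492.46142578125, 212.4761962890625), (62.865440368652344, 33.41735076904297), 51.78487777709961)
box scene [340.3 321.2] [0.4924 0.214  0.036 ] ((493.1760559082031, 215.5167236328125), (64.80609893798828, 33.755859375), 53.250972747802734)
pad top [200.4 235.5] [0.4542 0.1558 0.028 ] ((454.37005615234375, 155.89268493652344), (51.832557678222656, 40.06467819213867), 64.41777038574219)
pad scene [338.9 294.1] [0.4549 0.1591 0.028 ] ((454.7330627441406, 158.6683807373047), (55.202571868896484, 40.52379608154297), 64.16543579101562)
white top [151.9 285.9] [0.3285 0.2802 0.029 ] ((328.9412841796875, 280.26617431640625), (47.738346099853516, 23.434301376342773), 62.552764892578125)
white scene [415.9 310.6] [0.3292 0.2834 0.029 ] ((329.2
[... 1117 characters left out ...]
at64(0.006390446063859429)) [ 0.4829 -0.3007  0.15  ] [ 0.4995 -0.2693  0.15  ]
lap front L(+y) (array([0.2577, 0.291 , 0.0042]), np.float64(0.004629717447260856)) [0.2593 0.286  0.016 ] [0.2624 0.2939 0.016 ]
front R (array([0.466 , 0.0698, 0.0097]), np.float64(0.0010937211034715865)) [0.4656 0.0688 0.016 ] [0.4676 0.0723 0.016 ]
hinge R (array([0.6196, 0.2197, 0.0033]), np.float64(0.008202642937480525)) [0.6194 0.2141 0.016 ] [0.6188 0.2248 0.016 ]
lidfree R (array([0.6785, 0.2722, 0.2072]), np.float64(0.0009313111741898587)) [0.7421 0.3272 0.016 ] [0.6561 0.2448 0.016 ]
hinge L (array([0.4144, 0.4359, 0.019 ]), np.float64(0.00292066390733373)) [0.4155 0.4357 0.016 ] [0.4124 0.4373 0.016 ]
```

```bash
python3 - <<'E'
from h import *
c4=lambda x,y:(220+x/2.8,60+y/2.8)
c3=lambda x,y:(90+x/2.7,80+y/2.7)
print("mug loop tip top", plane("top",*c4(292,408),.108))
print("mug cap c4", plane("top",*c4(356,434),.15), "scene", plane("scene",*c3(429,221),.15))
print("mug base bottom scene edge", plane("scene",*c3(437,325),0))
print("bottle cap tri",tri((186,293),(238,98)), plane("top",238,98,.2),plane("scene",186,293,.2))
print("pencup rim", plane("scene",247,380,.1),plane("top",171,124,.1))
print("mouse",plane("scene",327,226,.03),plane("top",264,264,.03))
E
```

```text
mug loop tip top [ 0.5089 -0.1616  0.108 ]
mug cap c4 [ 0.478  -0.2112  0.15  ] scene [ 0.4823 -0.2022  0.15  ]
mug base bottom scene edge [ 0.4893 -0.1899  0.    ]
bottle cap tri (array([0.7596, 0.0395, 0.1883]), np.float64(0.0035036052001675196)) [0.7565 0.0375 0.2   ] [0.7584 0.0459 0.2   ]
pencup rim [0.733  0.2244 0.1   ] [0.7326 0.2174 0.1   ]
mouse [ 0.3737 -0.004   0.03  ] [ 0.3756 -0.0073  0.03  ]
```

```bash
python3 - <<'E'
from h import *
print(delta([.479,-.207,.215],yawrot(np.radians(63))))
E
```

```text
(array([ 34.59, -18.39,   1.59]), array([ -0.08,  -0.05, -37.91]))
```

```bash
python3 -m handwheel '[{"grip":8.5,"linear":[34.6,-18.4,1.6],"rotation":[0,0,-37.9]},{"grip":8.5,"linear":[34.6,-18.4,1.6],"rotation":[0,0,-37.9]},{"grip":8.5,"linear":[34.6,-18.4,1.6],"rotation":[0,0,-37.9]},{"grip":8.5,"linear":[34.6,-18.4,1.6],"rotation":[0,0,-37.9]},{"grip":8.5,"linear":[34.6,-18.4,1.6],"rotation":[0,0,-37.9]},{"grip":8.5,"linear":[34.6,-18.4,1.6],"rotation":[0,0,-37.9]},{"grip":8.5,"linear":[34.6,-18.4,1.6],"rotation":[0,0,-37.9]},{"grip":8.5,"linear":[34.6,-18.4,1.6],"rotation":[0,0,-37.9]},{"grip":8.5,"linear":[34.6,-18.4,1.6],"rotation":[0,0,-37.9]},{"grip":8.5,"linear":[34.6,-18.4,1.6],"rotation":[0,0,-37.9]},{"grip":8.5,"linear":[34.6,-18.4,1.6],"rotation":[0,0,-37.9]},{"grip":8.5,"linear":[34.6,-18.4,1.6],"rotation":[0,0,-37.9]}]'
python3 - <<'E'
from h import *
p,r=tcp(); print(p,r.as_matrix())
s=shot("scene");t=shot("top")
crop(s,150,60,350,260,3,'d1');crop(t,250,130,450,300,3,'d2')
E
```

```text
time_s: 1.1
eef_pos: [0.4792, -0.2065, 0.2148]
eef_rot: [-0.0, 0.852, 0.524, -0.0]
wrist_force: [0.5, 0.1, -0.1]
opening: 0.997
[ 0.4792 -0.2065  0.2148] [[ 0.4518  0.8921 -0.001 ]
 [ 0.8921 -0.4518  0.0002]
 [-0.0003 -0.0009 -1.    ]]
```

View pics/d1.png

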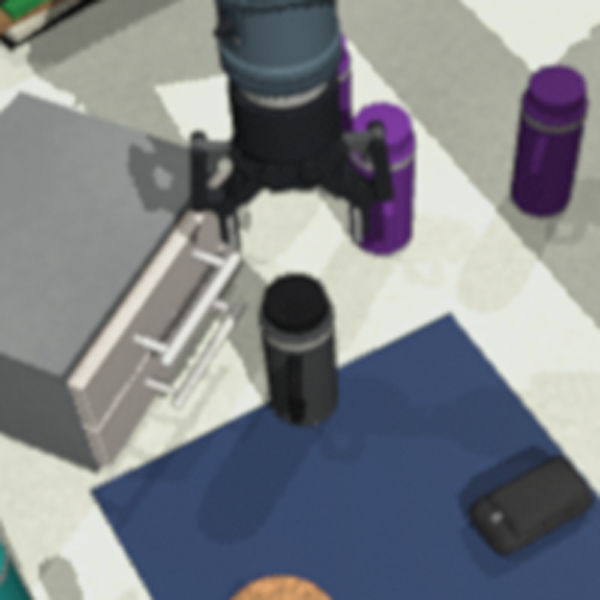

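View pics/d2.png

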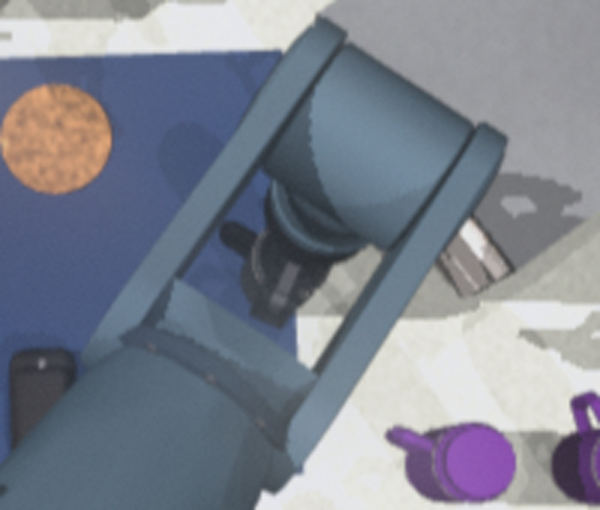

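```bash
python3 - <<'E'
from h import *
p,r=tcp(); q=p+[0,0,.013]
print(proj("scene",q), proj("scene",[.479,-.207,.15]),proj("scene",[.479,-.207,0]))
E
```

```text
[247.1954 138.1393] [249.0854 159.9764] [251.9725 194.3071]
```

```bash
python3 -m handwheel '[{"grip":8.5,"linear":[-0.2,0.1,3],"rotation":[0,0,0]},{"grip":8.5,"linear":[-0.2,0.1,5],"rotation":[0,0,0]},{"grip":8.5,"linear":[-0.2,0.1,7],"rotation":[0,0,0]},{"grip":8.5,"linear":[-0.2,0.1,9],"rotation":[0,0,0]},{"grip":8.5,"linear":[-0.2,0.1,11],"rotation":[0,0,0]},{"grip":8.5,"linear":[-0.2,0.1,12.2],"rotation":[0,0,0]},{"grip":8.5,"linear":[-0.2,0.1,12.2],"rotation":[0,0,0]}]'
python3 - <<'E'
from h import *
s=shot("scene");crop(s,150,60,350,260,3,'e1')
E
```

```text
time_s: 1.78
eef_pos: [0.4767, -0.2097, 0.0906]
eef_rot: [-0.002, 0.853, 0.521, -0.001]
wrist_force: [-0.5, 0.5, 0.2]
opening: 0.993
```

View pics/e1.png

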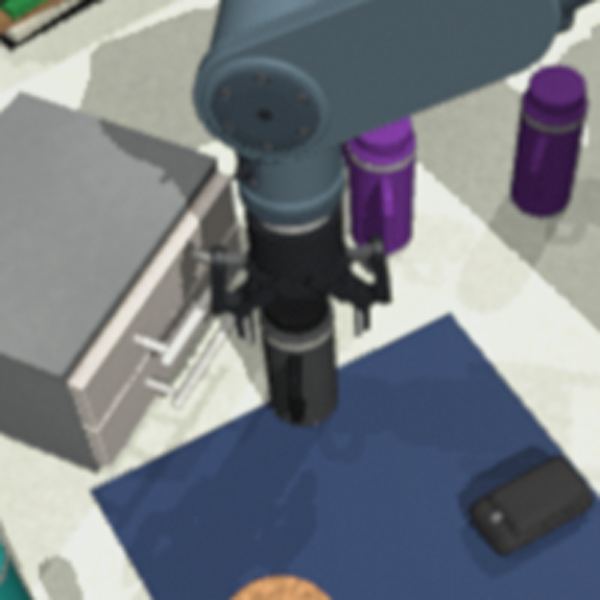

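Fingers straddle the mug (tips near crop 240,330 and 362,325), the mug undisturbed. Close.

```bash
python3 -m handwheel '[{"grip":5.5,"linear":[0,0,0],"rotation":[0,0,0]},{"grip":5.5,"linear":[0,0,0],"rotation":[0,0,0]},{"grip":5.5,"linear":[0,0,0],"rotation":[0,0,0]},{"grip":5.5,"linear":[0,0,0],"rotation":[0,0,0]},{"grip":5.5,"linear":[0,0,0],"rotation":[0,0,0]},{"grip":5.5,"linear":[0,0,0],"rotation":[0,0,0]},{"grip":5.5,"linear":[0,0,-1],"rotation":[0,0,0]},{"grip":5.5,"linear":[0,0,-3],"rotation":[0,0,0]},{"grip":5.5,"linear":[0,0,-3],"rotation":[0,0,0]}]'
python3 - <<'E'
from h import *
s=shot("scene");t=shot("top");crop(s,150,60,350,260,3,'f1')
p,r=tcp();print(p,status.get_obs()['opening'])
print(delta([.6125,-.023,p[2]]), "dest proj")
E
```

```text
time_s: 2.58
eef_pos: [0.4806, -0.2105, 0.1265]
eef_rot: [0.002, 0.853, 0.523, 0.001]
wrist_force: [1.6, -0.5, -3.6]
opening: 0.728
[ 0.4795 -0.2098  0.1239] 0.7264637850272212
(array([22.68,  3.37,  0.  ]), array([0., 0., 0.])) dest proj
```

View pics/f1.png

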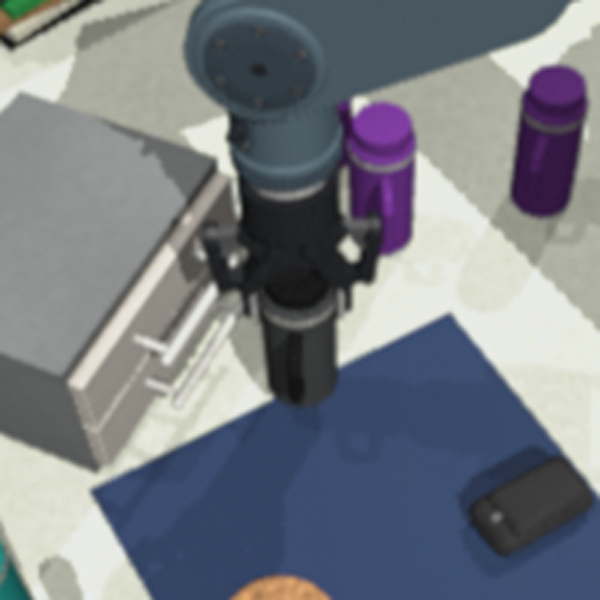

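```bash
python3 -m handwheel '[{"grip":5.5,"linear":[2.5,0.5,-1],"rotation":[0,0,0]},{"grip":5.5,"linear":[5,1,-1],"rotation":[0,0,0]},{"grip":5.5,"linear":[7.5,1.3,-1],"rotation":[0,0,0]},{"grip":5.5,"linear":[10,1.6,-1],"rotation":[0,0,0]},{"grip":5.5,"linear":[12.5,2,-1],"rotation":[0,0,0]},{"grip":5.5,"linear":[15,2.4,-1],"rotation":[0,0,0]},{"grip":5.5,"linear":[17.5,2.7,-1],"rotation":[0,0,0]},{"grip":5.5,"linear":[20,3,-1],"rotation":[0,0,0]},{"grip":5.5,"linear":[22,3.3,-1],"rotation":[0,0,0]},{"grip":5.5,"linear":[22.7,3.4,-1],"rotation":[0,0,0]},{"grip":5.5,"linear":[22.7,3.4,-1],"rotation":[0,0,0]},{"grip":5.5,"linear":[22.7,3.4,0],"rotation":[0,0,0]}]'
python3 - <<'E'
from h import *
s=shot("scene");t=shot("top");crop(s,150,150,350,350,3,'g1')
p,r=tcp();print(p,status.get_obs()['opening'],status.get_obs()['wrist_force'])
E
```

```text
time_s: 3.68
eef_pos: [0.6132, -0.0232, 0.1239]
eef_rot: [0.001, 0.852, 0.523, 0.0]
wrist_force: [0.6, 1.1, -4.5]
opening: 0.73
[ 0.6104 -0.0235  0.1206] 0.73262005327 [-1.2935 -0.0953 -4.2747]
```

View pics/g1.png

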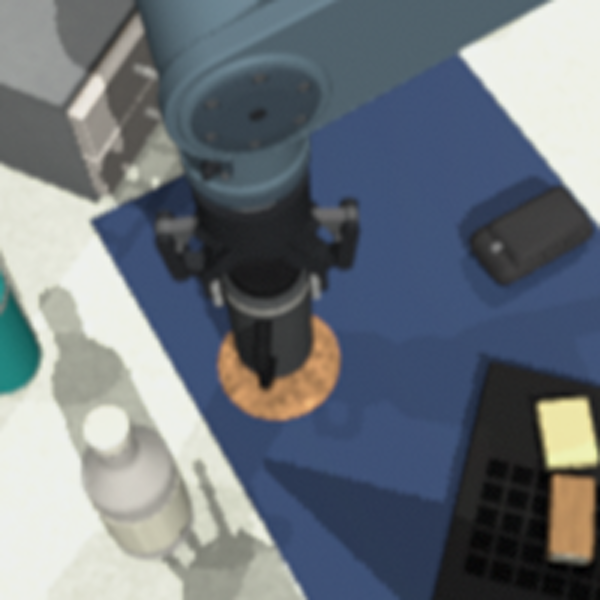

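```bash
python3 -m handwheel '[{"grip":5.5,"linear":[0.1,0.1,1],"rotation":[0,0,0]},{"grip":5.5,"linear":[0.1,0.1,1.6],"rotation":[0,0,0]},{"grip":5.5,"linear":[0.1,0.1,2.1],"rotation":[0,0,0]},{"grip":5.5,"linear":[0.1,0.1,2.4],"rotation":[0,0,0]},{"grip":5.5,"linear":[0.1,0.1,2.5],"rotation":[0,0,0]},{"grip":5.5,"linear":[0.1,0.1,2.5],"rotation":[0,0,0]}]'
python3 - <<'E'
from h import *
s=shot("scene");t=shot("top");crop(s,150,150,350,350,3,'g2')
p,r=tcp();print(p,status.get_obs()['opening'],status.get_obs()['wrist_force'])
E
```

```text
time_s: 4.28
eef_pos: [0.6137, -0.0227, 0.1003]
eef_rot: [-0.0, 0.853, 0.522, -0.0]
wrist_force: [-5.7, 1.2, 11.4]
opening: 0.728
[ 0.6137 -0.0227  0.1003] 0.7320427412725854 [-6.8069  0.7359 11.6435]
```

View pics/g2.png

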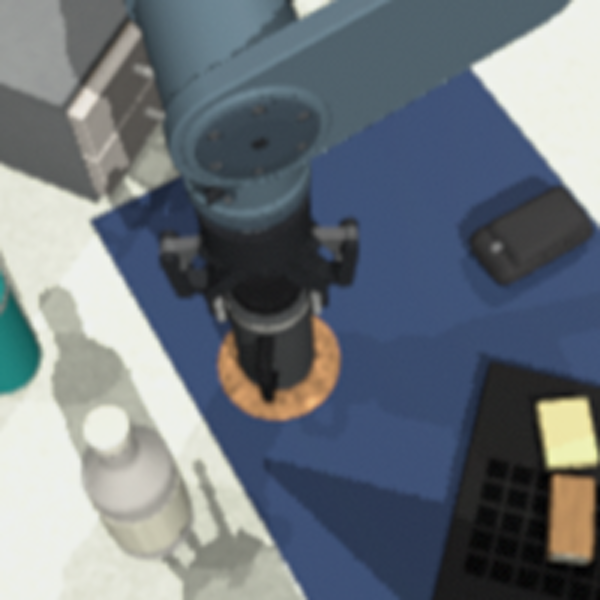

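```bash
python3 -m handwheel '[{"grip":5.5,"linear":[0,0,-0.1],"rotation":[0,0,0]},{"grip":8.5,"linear":[0,0,-0.1],"rotation":[0,0,0]},{"grip":8.5,"linear":[0,0,-0.1],"rotation":[0,0,0]},{"grip":8.5,"linear":[0,0,-0.1],"rotation":[0,0,0]},{"grip":8.5,"linear":[0,0,-0.1],"rotation":[0,0,0]},{"grip":8.5,"linear":[0,0,-0.1],"rotation":[0,0,0]},{"grip":8.5,"linear":[0,0,-0.1],"rotation":[0,0,0]},{"grip":8.5,"linear":[0,0,-2.5],"rotation":[0,0,0]},{"grip":8.5,"linear":[0,0,-5.5],"rotation":[0,0,0]},{"grip":8.5,"linear":[0,0,-9],"rotation":[0,0,0]},{"grip":8.5,"linear":[0,0,-12],"rotation":[0,0,0]},{"grip":8.5,"linear":[0,0,-12],"rotation":[0,0,0]}]'
python3 - <<'E'
from h import *
s=shot("scene");t=shot("top");crop(s,150,150,350,350,3,'h1')
p,r=tcp();print(p,status.get_obs()['opening'],status.get_obs()['wrist_force'])
# next: handle
print(delta([.537,-.272,.215],yawrot(np.radians(34))),delta([.537,-.272,.215],yawrot(np.radians(-146))), status.get_obs()['q'])
E
```

```text
time_s: 5.38
eef_pos: [0.6177, -0.0232, 0.2262]
eef_rot: [0.004, 0.853, 0.522, 0.004]
wrist_force: [1.7, -1.2, 0.7]
opening: 0.996
[ 0.615  -0.0227  0.2202] 0.9963116373021871 [-0.4817 -0.8466  0.1109]
(array([-25.75,   4.38,   0.51]), array([ 0.2 , -0.11, 28.99])) (array([-25.75,   4.38,   0.51]), array([   0.15,    0.27, -151.01])) [-0.2295  0.2759  1.5153  0.      1.3464  0.242 ]
```

View pics/h1.png

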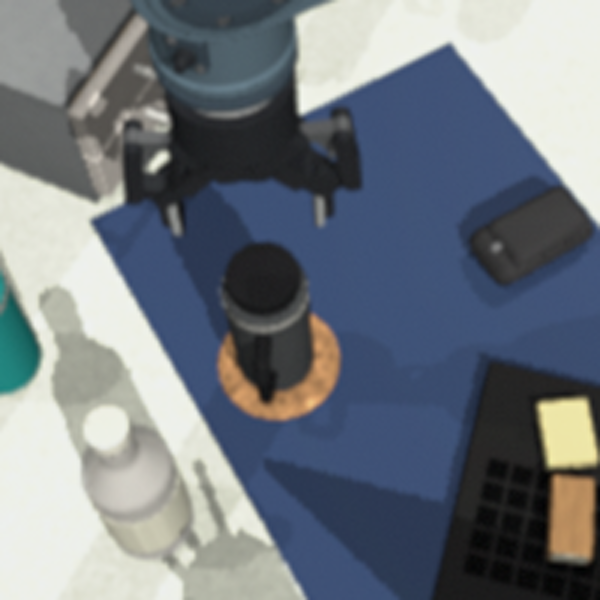

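```bash
python3 -m handwheel '[{"grip":3,"linear":[-4,0.7,0.3],"rotation":[0,0,5]},{"grip":3,"linear":[-8,1.4,0.3],"rotation":[0,0,10]},{"grip":3,"linear":[-12,2.1,0.3],"rotation":[0,0,15]},{"grip":3,"linear":[-16,2.8,0.3],"rotation":[0,0,20]},{"grip":3,"linear":[-20,3.5,0.3],"rotation":[0,0,25]},{"grip":3,"linear":[-23.5,4,0.3],"rotation":[0,0,29]},{"grip":3,"linear":[-25.7,4.4,0.3],"rotation":[0,0,29]},{"grip":3,"linear":[-25.7,4.4,0.3],"rotation":[0,0,29]},{"grip":3,"linear":[-25.7,4.4,0.3],"rotation":[0,0,29]},{"grip":3,"linear":[-25.7,4.4,0.3],"rotation":[0,0,29]}]'
python3 - <<'E'
from h import *
s=shot("scene");t=shot("top");crop(s,150,80,350,280,3,'i1');crop(t,220,60,480,260,3,'i2')
p,r=tcp();print(p,status.get_obs()['opening'],status.get_obs()['wrist_force'])
print(proj("scene",p))
E
```

```text
time_s: 6.32
eef_pos: [0.5359, -0.2705, 0.2138]
eef_rot: [-0.001, 0.956, 0.292, -0.001]
wrist_force: [0.6, 0.5, 0.1]
opening: 0.351
[ 0.5365 -0.2699  0.2145] 0.3536483431015336 [0.42   0.1515 0.0755]
[213.0954 134.8069]
```

View pics/i1.png

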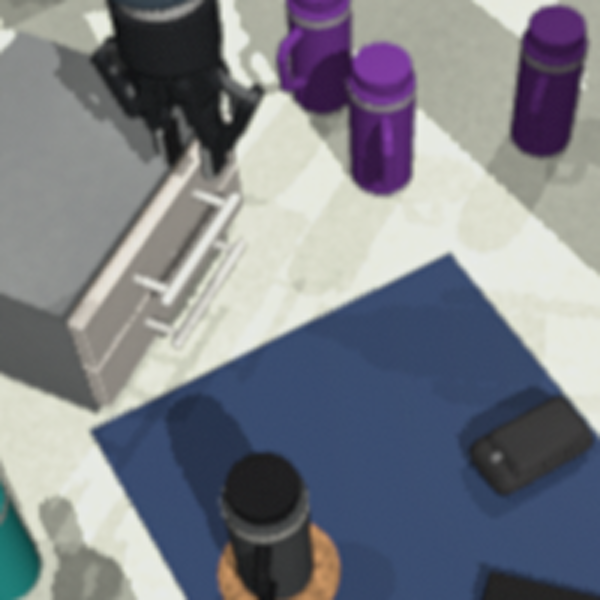

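View pics/i2.png

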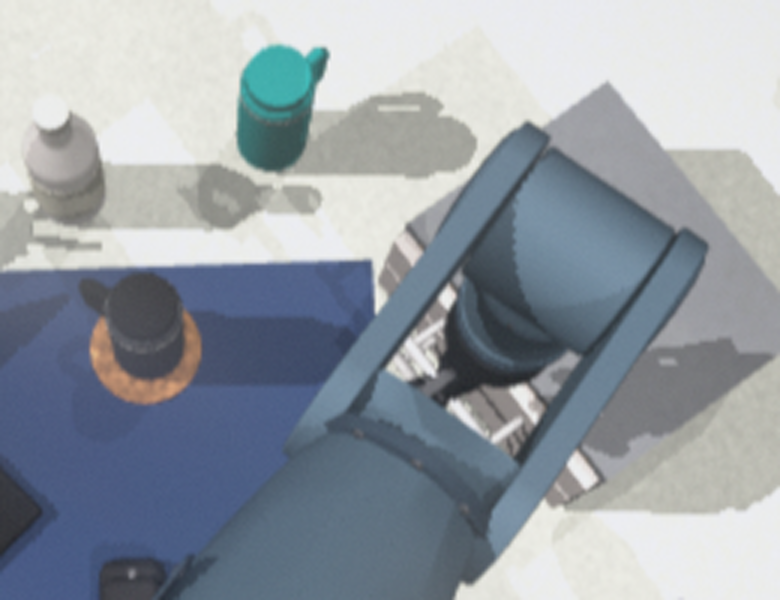

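```bash
python3 - <<'E'
from h import *
print(plane("scene",215.5,161,.112),plane("scene",217.5,163,.112),plane("top",369.4,192.1,.112))
for a in [(230,146),(205,180)]: print(plane("scene",a[0]-2,a[1]-2,.112))
for a in [(375,315),(462,425)]: print(plane("top",220+a[0]/2.8,60+a[1]/2.8,.112))
p,r=tcp(); print(delta([.537,-.272,.095]))
E
```

```text
[ 0.5405 -0.2767  0.112 ] [ 0.5392 -0.2682  0.112 ] [ 0.5386 -0.2731  0.112 ]
[ 0.4863 -0.3101  0.112 ]
[ 0.5919 -0.245   0.112 ]
[ 0.589  -0.2378  0.112 ]
[ 0.4887 -0.3082  0.112 ]
(array([-0.07,  0.22, 11.95]), array([0., 0., 0.]))
```

```bash
python3 -m handwheel '[{"grip":2.6,"linear":[0,0.4,3],"rotation":[0,0,0]},{"grip":2.6,"linear":[0,0.4,5],"rotation":[0,0,0]},{"grip":2.6,"linear":[0,0.4,6.5],"rotation":[0,0,0]},{"grip":2.6,"linear":[0,0.4,7.5],"rotation":[0,0,0]},{"grip":2.6,"linear":[0,0.4,7.5],"rotation":[0,0,0]}]'
python3 - <<'E'
from h import *
s=shot("scene");crop(s,150,80,300,230,4,'j1')
E
```

```text
time_s: 6.83
eef_pos: [0.5376, -0.2725, 0.1376]
eef_rot: [-0.002, 0.956, 0.293, -0.001]
wrist_force: [-0.1, 0.7, 0.0]
opening: 0.31
```

View pics/j1.png

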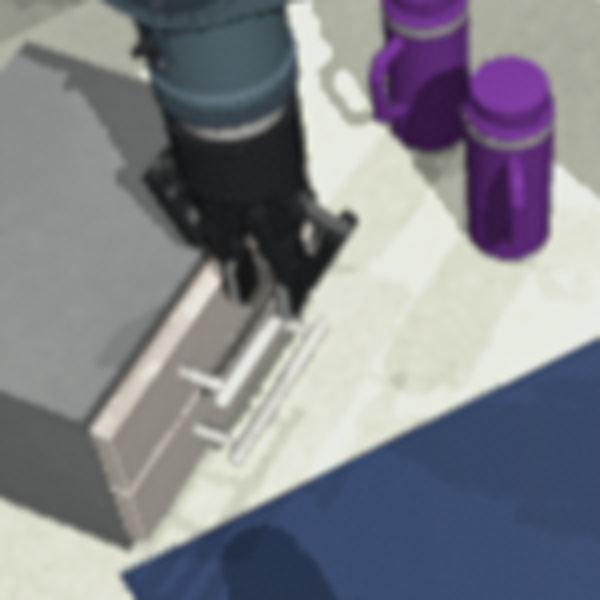

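```bash
python3 -m handwheel '[{"grip":2.6,"linear":[0,0,1.2],"rotation":[0,0,0]},{"grip":2.6,"linear":[0,0,2.2],"rotation":[0,0,0]},{"grip":2.6,"linear":[0,0,2.2],"rotation":[0,0,0]}]'
python3 -m handwheel '[{"grip":2.6,"linear":[0,0,1],"rotation":[0,0,0]},{"grip":2.6,"linear":[0,0,1.9],"rotation":[0,0,0]},{"grip":2.6,"linear":[0,0,1.9],"rotation":[0,0,0]},{"grip":0.5,"linear":[0,0,1.9],"rotation":[0,0,0]},{"grip":0.5,"linear":[0,0,1.9],"rotation":[0,0,0]},{"grip":0.5,"linear":[0,0,1.9],"rotation":[0,0,0]},{"grip":0.5,"linear":[0,0,1.9],"rotation":[0,0,0]},{"grip":0.5,"linear":[0,0,1.9],"rotation":[0,0,0]}]'
```

```text
time_s: 7.13
eef_pos: [0.5377, -0.2739, 0.1164]
eef_rot: [-0.001, 0.956, 0.292, -0.001]
wrist_force: [-1.3, -0.5, -1.2]
opening: 0.305
time_s: 7.8
eef_pos: [0.5383, -0.2747, 0.099]
eef_rot: [-0.0, 0.956, 0.292, -0.0]
wrist_force: [0.4, -1.4, -5.4]
opening: 0.102
```

```bash
python3 -m handwheel '[{"grip":0.5,"linear":[0,-1,0],"rotation":[0,0,0]},{"grip":0.5,"linear":[0,-2.5,0],"rotation":[0,0,0]},{"grip":0.5,"linear":[0,-4,0],"rotation":[0,0,0]},{"grip":0.5,"linear":[0,-5.5,0],"rotation":[0,0,0]},{"grip":0.5,"linear":[0,-7,0],"rotation":[0,0,0]},{"grip":0.5,"linear":[0,-8.5,0],"rotation":[0,0,0]},{"grip":0.5,"linear":[0,-10,0],"rotation":[0,0,0]},{"grip":0.5,"linear":[0,-11.5,0],"rotation":[0,0,0]},{"grip":0.5,"linear":[0,-13,0],"rotation":[0,0,0]},{"grip":0.5,"linear":[0,-14,0],"rotation":[0,0,0]},{"grip":0.5,"linear":[0,-14,0],"rotation":[0,0,0]},{"grip":0.5,"linear":[0,-14,0],"rotation":[0,0,0]}]'
python3 - <<'E'
from h import *
s=shot("scene");crop(s,100,80,300,280,3,'k1')
print(tcp()[0],status.get_obs()['opening'],status.get_obs()['wrist_force'])
E
```

```text
time_s: 8.8
eef_pos: [0.4594, -0.1581, 0.099]
eef_rot: [-0.0, 0.956, 0.293, -0.001]
wrist_force: [-3.2, -0.8, -7.3]
opening: 0.1
[ 0.4597 -0.1585  0.099 ] 0.10477235668551324 [-3.955  -1.3718 -7.9675]
```

View pics/k1.png

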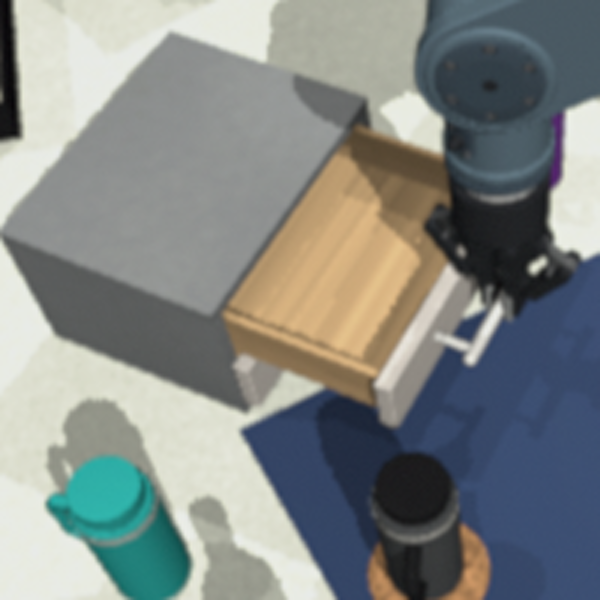

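```bash
python3 -m handwheel '[{"grip":2.6,"linear":[0,0,0],"rotation":[0,0,0]},{"grip":2.6,"linear":[0,0,0],"rotation":[0,0,0]},{"grip":2.6,"linear":[0,0,0],"rotation":[0,0,0]},{"grip":2.6,"linear":[0,0,-2],"rotation":[0,0,0]},{"grip":2.6,"linear":[0,0,-5],"rotation":[0,0,0]},{"grip":8.5,"linear":[0,0,-9],"rotation":[0,0,0]},{"grip":8.5,"linear":[0,0,-13],"rotation":[0,0,0]},{"grip":8.5,"linear":[0,0,-13],"rotation":[0,0,0]},{"grip":8.5,"linear":[0,0,-13],"rotation":[0,0,0]}]'
python3 - <<'E'
from h import *
s=shot("scene","l1");t=shot("top","l2")
print(tcp()[0],status.get_obs()['opening'],status.get_obs()['wrist_force'])
E
```

```text
time_s: 9.6
eef_pos: [0.4628, -0.1602, 0.2333]
eef_rot: [0.003, 0.956, 0.292, 0.003]
wrist_force: [0.0, -0.5, 0.2]
opening: 0.861
[ 0.4605 -0.1588  0.2293] 0.9905891346915895 [ 0.4344 -0.5121 -0.1516]
```

View pics/l1.png

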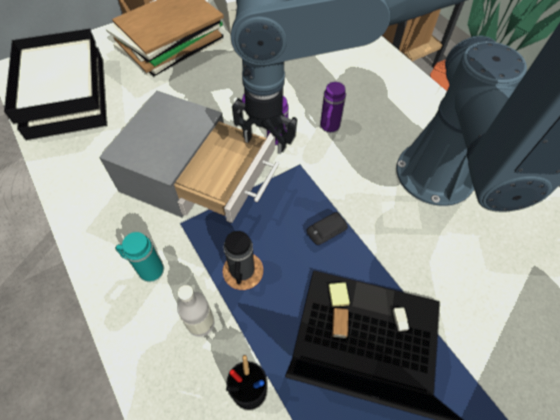

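View pics/l2.png

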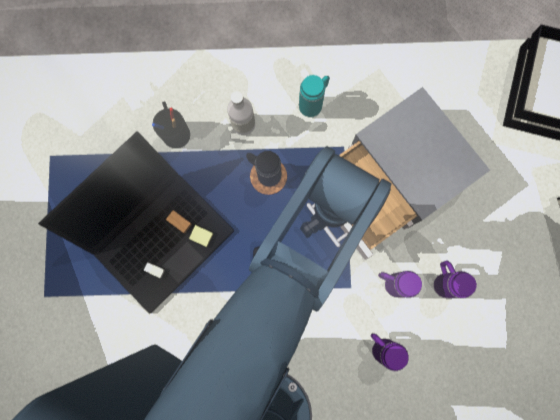

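```bash
cat > items.py <<'E'
from h import *
def blobs(im,lo,hi,amin,box):
    hsv=cv2.cvtColor(im,cv2.COLOR_BGR2HSV); m=cv2.inRange(hsv,np.array(lo),np.array(hi))
    k=np.zeros_like(m);x0,y0,x1,y1=box;k[y0:y1,x0:x1]=255;m&=k
    cs,_=cv2.findContours(m,cv2.RETR_EXTERNAL,cv2.CHAIN_APPROX_NONE)
    return [c for c in cs if cv2.contourArea(c)>amin]
def rect(n,c,z):
    P=np.array([plane(n,*q[0],z)[:2] for q in c],np.float32)
    return cv2.minAreaRect(P*1000)
def items(s,t):
  for nm,lo,hi,dz in [("box",(5,80,60),(19,255,255),.036),("pad",(20,40,120),(35,255,255),.028),("white",(0,0,150),(180,60,255),.029)]:
    for n,im,b in(("top",t,(110,190,220,300)),("scene",s,(300,280,428,380))):
        for c in blobs(im,lo,hi,30,b):
            (x,y),(w,h),a=rect(n,c,dz)
            if 15<min(w,h)<50 and max(w,h)<75: print(nm,n,cv2.boundingRect(c),np.round([x,y,w,h],1),"long axis deg",round(a if w>h else a-90,1))
E
python3 - <<'E'
from items import *
items(cv2.imread('pics/l1.png'),cv2.imread('pics/l2.png'))
p,r=tcp(); print(r.as_matrix()[:,0],status.get_obs()['q'])
E
```

```text
box top (166, 210, 25, 23) [492.1 212.2  63.4  33.7] long axis deg 53.1
box scene (332, 308, 17, 29) [492.3 214.1  63.1  34.8] long axis deg 51.8
pad top (189, 225, 24, 22) [454.2 155.5  50.5  40.2] long axis deg 63.1
pad scene (329, 283, 21, 23) [454.5 158.6  55.3  40.6] long axis deg 63.6
white top (144, 263, 19, 15) [369.5 276.8  45.8  22.5] long axis deg 62.4
white top (196, 229, 15, 16) [451.7 153.3  37.5  33.5] long axis deg 62.8
white scene (394, 308, 14, 23) [369.8 279.9  50.7  23.7] long axis deg 63.9
[0.8293 0.5588 0.0005] [-0.5764 -0.018   1.8246  0.0002  1.3342  0.4014]
```

```bash
python3 - <<'E'
from h import *
print(delta([.4921,.2125,.14],yawrot(np.radians(52.5))))
E
```

```text
(array([ 23.36, -29.03,   8.92]), array([  0.04,  -0.02, -18.53]))
```

```bash
python3 -m handwheel '[{"grip":6,"linear":[2.4,-2.9,0],"rotation":[0,0,-3]},{"grip":6,"linear":[4.8,-5.8,0],"rotation":[0,0,-6]},{"grip":6,"linear":[7.2,-8.7,0],"rotation":[0,0,-9]},{"grip":6,"linear":[9.6,-11.6,0],"rotation":[0,0,-12]},{"grip":6,"linear":[12,-14.5,0],"rotation":[0,0,-15]},{"grip":6,"linear":[14.4,-17.8,0],"rotation":[0,0,-18.5]},{"grip":6,"linear":[16.8,-20.8,1],"rotation":[0,0,-18.5]},{"grip":6,"linear":[19.2,-23.8,3],"rotation":[0,0,-18.5]},{"grip":6,"linear":[21.5,-26.8,6],"rotation":[0,0,-18.5]},{"grip":6,"linear":[23.3,-29,8.5],"rotation":[0,0,-18.5]},{"grip":6,"linear":[23.3,-29,8.9],"rotation":[0,0,-18.5]},{"grip":6,"linear":[23.3,-29,8.9],"rotation":[0,0,-18.5]}]'
python3 - <<'E'
from h import *
s=shot("scene");t=shot("top");crop(s,260,220,460,400,3,'m1');crop(t,110,150,260,320,3.5,'m2')
print(tcp()[0],delta([.4921,.2125,.02],yawrot(np.radians(52.5))))
p,r=tcp();print(proj("scene",p))
E
```

```text
time_s: 10.7
eef_pos: [0.488, 0.2131, 0.1357]
eef_rot: [-0.001, 0.896, 0.444, -0.004]
wrist_force: [-1.7, -0.5, 0.2]
opening: 0.704
[0.4909 0.2115 0.1394] (array([ 0.17,  0.05, 11.94]), array([-0.07,  0.11,  0.01]))
[346.8462 304.1788]
```

View pics/m1.png

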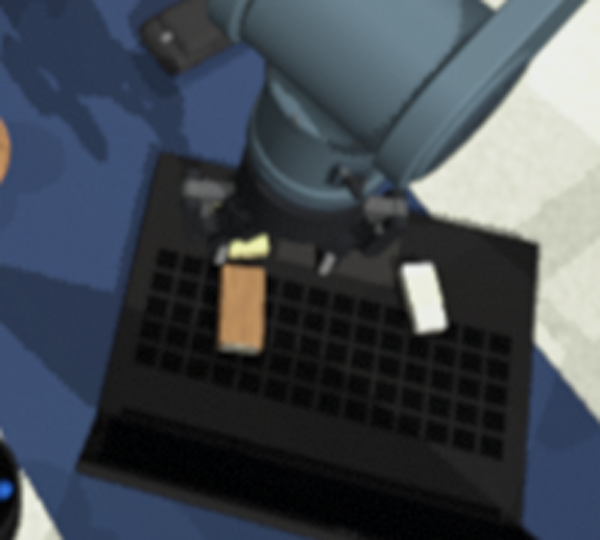

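View pics/m2.png

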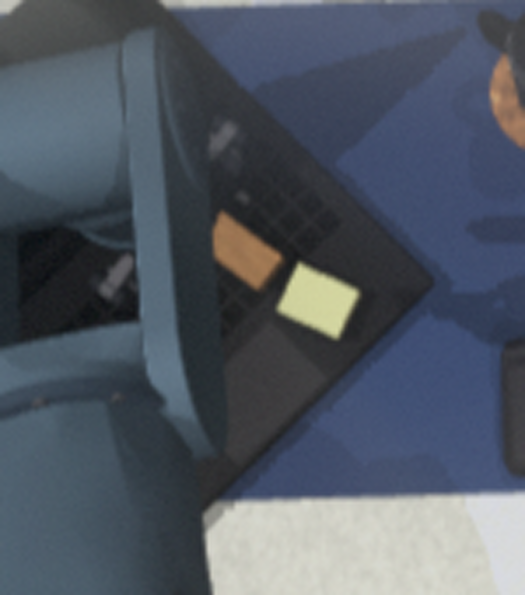

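```bash
python3 -m handwheel '[{"grip":6,"linear":[0.1,0.1,4],"rotation":[0,0,0]},{"grip":6,"linear":[0.1,0.1,7],"rotation":[0,0,0]},{"grip":6,"linear":[0.1,0.1,9.5],"rotation":[0,0,0]},{"grip":6,"linear":[0.1,0.1,11],"rotation":[0,0,0]},{"grip":6,"linear":[0.1,0.1,11.9],"rotation":[0,0,0]},{"grip":6,"linear":[0.1,0.1,11.9],"rotation":[0,0,0]}]'
python3 - <<'E'
from h import *
s=shot("scene");crop(s,260,220,460,400,3,'n1')
E
```

```text
time_s: 11.3
eef_pos: [0.4926, 0.2108, 0.0206]
eef_rot: [-0.0, 0.897, 0.441, -0.001]
wrist_force: [-0.5, -0.2, 0.2]
opening: 0.706
```

View pics/n1.png

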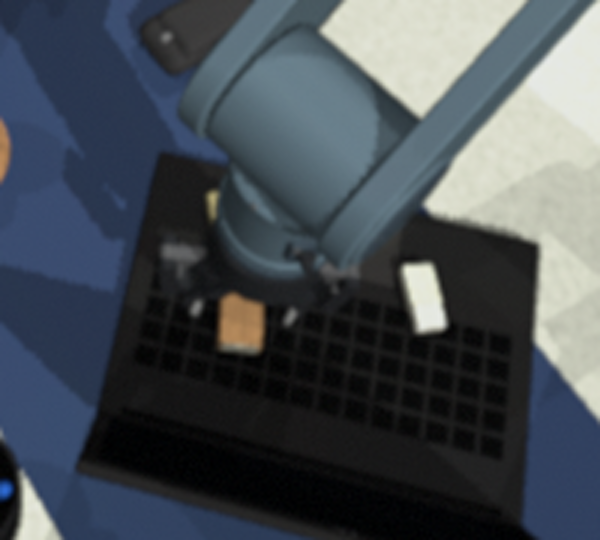

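```bash
python3 -m handwheel '[{"grip":1,"linear":[0,0,0],"rotation":[0,0,0]},{"grip":1,"linear":[0,0,0],"rotation":[0,0,0]},{"grip":1,"linear":[0,0,0],"rotation":[0,0,0]},{"grip":1,"linear":[0,0,0],"rotation":[0,0,0]},{"grip":1,"linear":[0,0,0],"rotation":[0,0,0]},{"grip":1,"linear":[0,0,0],"rotation":[0,0,0]},{"grip":1,"linear":[0,0,-2.5],"rotation":[0,0,0]},{"grip":1,"linear":[0,0,-6],"rotation":[0,0,0]},{"grip":1,"linear":[0,0,-10],"rotation":[0,0,0]},{"grip":1,"linear":[0,0,-14],"rotation":[0,0,0]},{"grip":1,"linear":[0,0,-18],"rotation":[0,0,0]},{"grip":1,"linear":[0,0,-18],"rotation":[0,0,0]}]'
python3 - <<'E'
from h import *
s=shot("scene","o1")
h=np.array([.4595,-.1585]);u=np.array([.56,-.829]);w=np.array([.829,.56])
for x in(53,120,187):
  for y in (-109,0,109):
    q=h+u*x/1000+w*y/1000; c=proj("scene",[*q,.128])+[2,2]; cv2.circle(s,tuple(int(round(v)) for v in c),2,(0,0,255),-1)
crop(s,60,60,460,360,2,'o2')
print(tcp()[0],status.get_obs()['opening'])
E
```

```text
time_s: 12.35
eef_pos: [0.4978, 0.2135, 0.2113]
eef_rot: [0.002, 0.897, 0.442, 0.008]
wrist_force: [1.6, 0.1, -0.2]
opening: 0.333
[0.4963 0.2131 0.2075] 0.33328201570073074
```

View pics/o2.png

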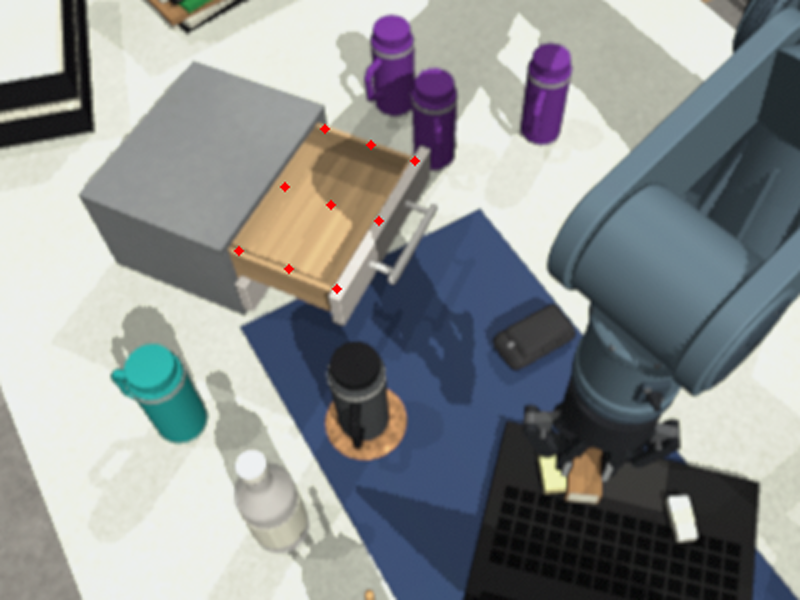

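```bash
python3 - <<'E'
from h import *
h=np.array([.4595,-.1585]);u=np.array([.56,-.829]);w=np.array([.829,.56])
q=h+u*.118+w*.062;print(q,delta([*q,.2],yawrot(np.radians(34))))
E
```

```text
[ 0.577  -0.2216] (array([-29.58,  32.86,   0.74]), array([ 0.36, -0.57, 18.51]))
```

```bash
python3 -m handwheel '[{"grip":1,"linear":[-2.7,3,0],"rotation":[0,0,0]},{"grip":1,"linear":[-5.4,6,0],"rotation":[0,0,3]},{"grip":1,"linear":[-8.1,9,0],"rotation":[0,0,6]},{"grip":1,"linear":[-10.8,12,0],"rotation":[0,0,9]},{"grip":1,"linear":[-13.5,15,0],"rotation":[0,0,12]},{"grip":1,"linear":[-16.2,18,0],"rotation":[0,0,15]},{"grip":1,"linear":[-18.9,21,0],"rotation":[0,0,18.5]},{"grip":1,"linear":[-21.6,24,0],"rotation":[0,0,18.5]},{"grip":1,"linear":[-24.3,27,0],"rotation":[0,0,18.5]},{"grip":1,"linear":[-27,30,0],"rotation":[0,0,18.5]},{"grip":1,"linear":[-29.3,32.6,0],"rotation":[0,0,18.5]},{"grip":1,"linear":[-29.6,32.9,0],"rotation":[0,0,18.5]}]'
python3 -m handwheel '[{"grip":1,"linear":[0,0,0],"rotation":[0,0,0]},{"grip":1,"linear":[0,0,2],"rotation":[0,0,0]}]'
python3 - <<'E'
from h import *
s=shot("scene");crop(s,80,60,300,260,3,'p1')
h=np.array([.4595,-.1585]);u=np.array([.56,-.829]);w=np.array([.829,.56])
q=h+u*.118+w*.062;print(tcp()[0],status.get_obs()['opening'],q,delta([*q,.095],yawrot(np.radians(34))))
E
```

```text
time_s: 13.4
eef_pos: [0.5732, -0.2287, 0.1999]
eef_rot: [0.001, 0.957, 0.29, -0.001]
wrist_force: [0.4, 0.2, -0.4]
opening: 0.334
time_s: 13.57
eef_pos: [0.5751, -0.2237, 0.184]
eef_rot: [0.002, 0.956, 0.292, 0.002]
wrist_force: [1.8, -0.5, 0.3]
opening: 0.333
[ 0.5721 -0.2212  0.1773] 0.33119136612217537 [ 0.577  -0.2216] (array([0.39, 0.33, 8.23]), array([-0.23,  0.07, -0.02]))
```

View pics/p1.png

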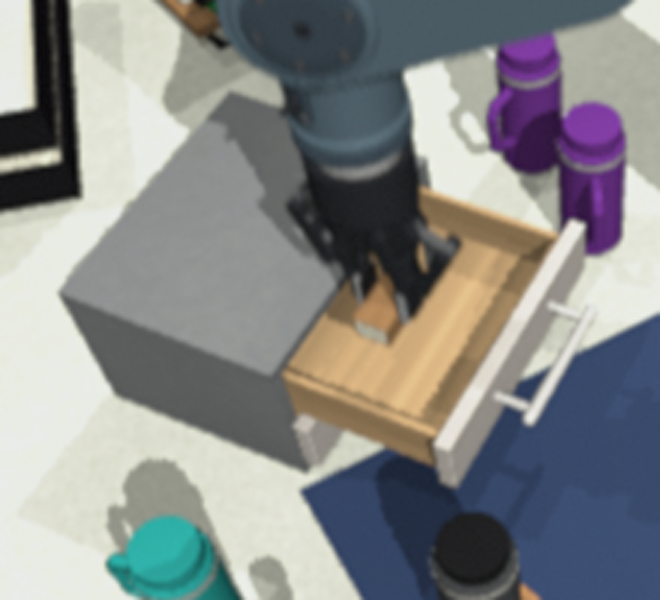

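```bash
python3 -m handwheel '[{"grip":1,"linear":[0,0,3],"rotation":[0,0,0]},{"grip":1,"linear":[0,0,6],"rotation":[0,0,0]},{"grip":1,"linear":[0,0,8],"rotation":[0,0,0]},{"grip":1,"linear":[0,0,8],"rotation":[0,0,0]},{"grip":1,"linear":[0,0,8],"rotation":[0,0,0]}]'
```

```text
time_s: 14.03
eef_pos: [0.5723, -0.2207, 0.1]
eef_rot: [-0.002, 0.956, 0.293, -0.001]
wrist_force: [-0.1, -0.5, 0.4]
opening: 0.327
```

```bash
python3 -m handwheel '[{"grip":1,"linear":[0,0,0.5],"rotation":[0,0,0]},{"grip":1,"linear":[0,0,0.5],"rotation":[0,0,0]},{"grip":5,"linear":[0,0,0.5],"rotation":[0,0,0]},{"grip":5,"linear":[0,0,0.5],"rotation":[0,0,0]},{"grip":5,"linear":[0,0,0.5],"rotation":[0,0,0]},{"grip":5,"linear":[0,0,0.5],"rotation":[0,0,0]},{"grip":5,"linear":[0,0,-2],"rotation":[0,0,0]},{"grip":5,"linear":[0,0,-5],"rotation":[0,0,0]},{"grip":5,"linear":[0,0,-9],"rotation":[0,0,0]},{"grip":7,"linear":[0,0,-12],"rotation":[0,0,0]},{"grip":7,"linear":[0,0,-12],"rotation":[0,0,0]},{"grip":7,"linear":[0,0,-12],"rotation":[0,0,0]}]'
python3 - <<'E'
from items import *
s=shot("scene","q1");t=shot("top","q2");crop(s,80,60,300,260,3,'q3')
items(s,t)
print(tcp()[0],delta([.4545,.156,.14],yawrot(np.radians(63.3))))
E
```

```text
time_s: 15.03
eef_pos: [0.5749, -0.2238, 0.2245]
eef_rot: [0.002, 0.956, 0.292, 0.002]
wrist_force: [0.9, 0.2, 0.1]
opening: 0.82
pad top (189, 225, 24, 22) [454.4 156.   51.7  40.2] long axis deg 63.1
pad scene (329, 283, 21, 24) [454.5 158.7  55.5  41. ] long axis deg 64.2
white top (144, 263, 19, 15) [370.  277.2  46.7  23.7] long axis deg 63.2
white top (189, 227, 22, 20) [454.1 156.9  48.1  38.3] long axis deg 64.1
white scene (394, 308, 15, 23) [369.8 279.9  50.7  23.7] long axis deg 63.9
[ 0.573  -0.2226  0.2205] (array([ 11.34, -38.01,   8.09]), array([ -0.06,   0.01, -29.32]))
```

View pics/q3.png

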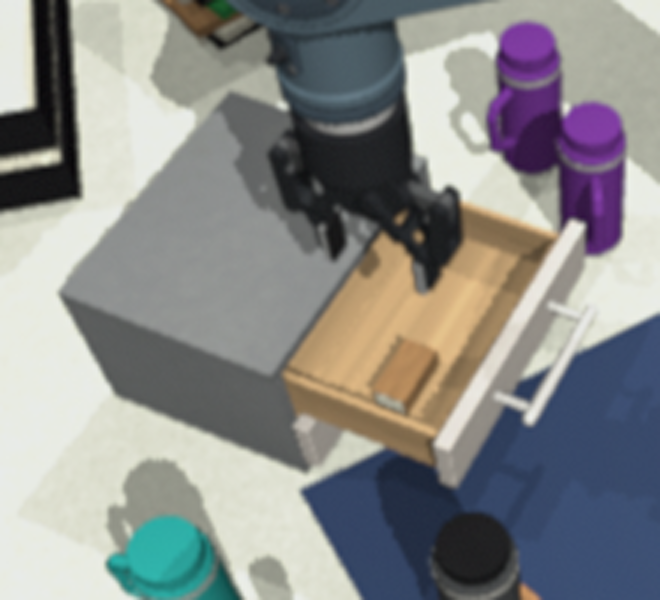

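View pics/q2.png

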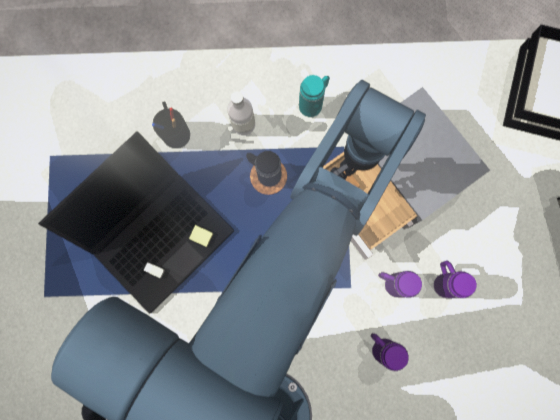

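Box lies in the drawer (crop 405,375). Now the pad.

```bash
python3 -m handwheel '[{"grip":7,"linear":[1,-3.3,0],"rotation":[0,0,-4]},{"grip":7,"linear":[2,-6.6,0],"rotation":[0,0,-8]},{"grip":7,"linear":[3,-10,0],"rotation":[0,0,-12]},{"grip":7,"linear":[4,-13.4,0],"rotation":[0,0,-16]},{"grip":7,"linear":[5,-16.8,0],"rotation":[0,0,-20]},{"grip":7,"linear":[6,-20.2,0],"rotation":[0,0,-24]},{"grip":7,"linear":[7,-23.6,0],"rotation":[0,0,-29.3]},{"grip":7,"linear":[8,-27,1],"rotation":[0,0,-29.3]},{"grip":7,"linear":[9,-30.4,3],"rotation":[0,0,-29.3]},{"grip":7,"linear":[10,-33.8,5],"rotation":[0,0,-29.3]},{"grip":7,"linear":[11,-37,7.5],"rotation":[0,0,-29.3]},{"grip":7,"linear":[11.3,-38,8],"rotation":[0,0,-29.3]}]'
python3 -m handwheel '[{"grip":7,"linear":[0,0,0],"rotation":[0,0,0]},{"grip":7,"linear":[0,0,0],"rotation":[0,0,0]}]'
python3 - <<'E'
from items import *
print(tcp()[0],delta([.4548,.155,.02],yawrot(np.radians(63.5))))
E
```

```text
time_s: 16.13
eef_pos: [0.449, 0.1583, 0.1358]
eef_rot: [-0.003, 0.851, 0.526, -0.004]
wrist_force: [-1.2, -0.7, 0.0]
opening: 0.82
time_s: 16.3
eef_pos: [0.454, 0.1554, 0.1403]
eef_rot: [-0.0, 0.851, 0.525, -0.001]
wrist_force: [-0.0, -0.6, 1.1]
opening: 0.817
[0.454  0.1554 0.1403] (array([ 0.03,  0.11, 12.03]), array([-0.11,  0.1 , -0.11]))
```

```bash
python3 -m handwheel '[{"grip":7,"linear":[0,0.1,4],"rotation":[0,0,0]},{"grip":7,"linear":[0,0.1,7],"rotation":[0,0,0]},{"grip":7,"linear":[0,0.1,9.5],"rotation":[0,0,0]},{"grip":7,"linear":[0,0.1,11],"rotation":[0,0,0]},{"grip":7,"linear":[0,0.1,12],"rotation":[0,0,0]},{"grip":7,"linear":[0,0.1,12],"rotation":[0,0,0]}]'
python3 - <<'E'
from h import *
s=shot("scene");crop(s,260,220,460,400,3,'r1')
E
```

```text
time_s: 16.8
eef_pos: [0.4554, 0.1535, 0.02]
eef_rot: [-0.0, 0.852, 0.524, -0.001]
wrist_force: [-1.0, -0.2, -0.7]
opening: 0.818
```

View pics/r1.png

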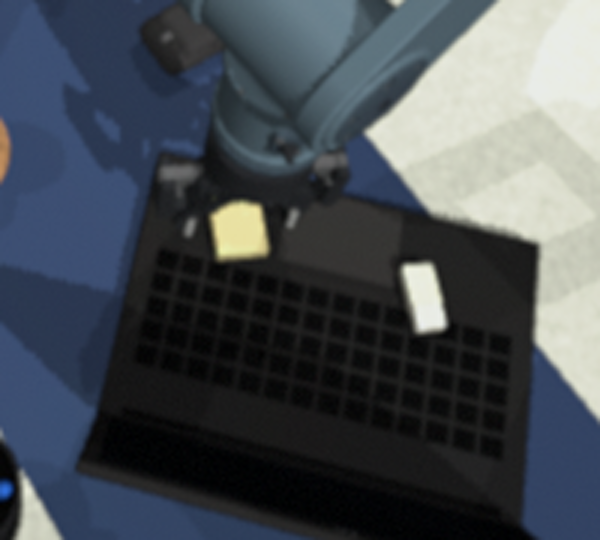

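```bash
python3 -m handwheel '[{"grip":2,"linear":[0,0,0],"rotation":[0,0,0]},{"grip":2,"linear":[0,0,0],"rotation":[0,0,0]},{"grip":2,"linear":[0,0,0],"rotation":[0,0,0]},{"grip":2,"linear":[0,0,0],"rotation":[0,0,0]},{"grip":2,"linear":[0,0,0],"rotation":[0,0,0]},{"grip":2,"linear":[0,0,0],"rotation":[0,0,0]},{"grip":2,"linear":[0,0,-2.5],"rotation":[0,0,0]},{"grip":2,"linear":[0,0,-6],"rotation":[0,0,0]},{"grip":2,"linear":[0,0,-10],"rotation":[0,0,0]},{"grip":2,"linear":[0,0,-14],"rotation":[0,0,0]},{"grip":2,"linear":[0,0,-18.3],"rotation":[0,0,0]},{"grip":2,"linear":[0,0,-18.3],"rotation":[0,0,0]}]'
python3 - <<'E'
from h import *
s=shot("scene");crop(s,260,180,460,380,3,'s1')
h=np.array([.4595,-.1585]);u=np.array([.56,-.829]);w=np.array([.829,.56])
q=h+u*.118+w*-.005;print(tcp()[0],status.get_obs()['opening'],q,delta([*q,.2],yawrot(np.radians(34))))
E
```

```text
time_s: 17.85
eef_pos: [0.4607, 0.1556, 0.214]
eef_rot: [0.004, 0.851, 0.525, 0.007]
wrist_force: [2.0, -0.1, 0.6]
opening: 0.416
[0.4594 0.1554 0.2106] 0.4116050752432604 [ 0.5214 -0.2591] (array([-34.25,  24.15,   1.1 ]), array([ 0.5 , -0.51, 29.31]))
```

View pics/s1.png

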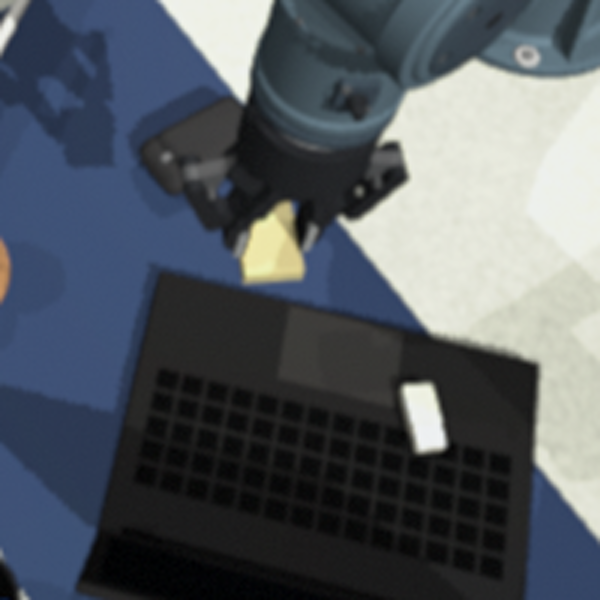

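```bash
python3 -m handwheel '[{"grip":2,"linear":[-3,2.1,0],"rotation":[0,0,2]},{"grip":2,"linear":[-6,4.2,0],"rotation":[0,0,5]},{"grip":2,"linear":[-9,6.3,0],"rotation":[0,0,8]},{"grip":2,"linear":[-12,8.4,0],"rotation":[0,0,11]},{"grip":2,"linear":[-15,10.6,0],"rotation":[0,0,14]},{"grip":2,"linear":[-18,12.7,0],"rotation":[0,0,18]},{"grip":2,"linear":[-21,14.8,0],"rotation":[0,0,22]},{"grip":2,"linear":[-24,17,0],"rotation":[0,0,26]},{"grip":2,"linear":[-27,19,0],"rotation":[0,0,29.3]},{"grip":2,"linear":[-30,21.2,0],"rotation":[0,0,29.3]},{"grip":2,"linear":[-33,23.3,0],"rotation":[0,0,29.3]},{"grip":2,"linear":[-34.3,24.2,0],"rotation":[0,0,29.3]}]'
python3 -m handwheel '[{"grip":2,"linear":[0,0,0],"rotation":[0,0,0]},{"grip":2,"linear":[0,0,3],"rotation":[0,0,0]},{"grip":2,"linear":[0,0,6],"rotation":[0,0,0]},{"grip":2,"linear":[0,0,9],"rotation":[0,0,0]},{"grip":2,"linear":[0,0,9],"rotation":[0,0,0]},{"grip":2,"linear":[0,0,9],"rotation":[0,0,0]}]'
python3 - <<'E'
from h import *
s=shot("scene");crop(s,80,60,300,260,3,'t1')
h=np.array([.4595,-.1585]);u=np.array([.56,-.829]);w=np.array([.829,.56])
q=h+u*.118+w*-.005;print(tcp()[0],status.get_obs()['opening'],q,delta([*q,.095],yawrot(np.radians(34))))
E
```

```text
time_s: 18.9
eef_pos: [0.5173, -0.2643, 0.2033]
eef_rot: [0.0, 0.957, 0.291, -0.0]
wrist_force: [0.4, -0.5, 0.0]
opening: 0.415
time_s: 19.4
eef_pos: [0.5162, -0.2579, 0.1125]
eef_rot: [-0.002, 0.956, 0.293, -0.001]
wrist_force: [0.8, -0.0, 0.8]
opening: 0.418
[ 0.5177 -0.2593  0.1147] 0.4133175686687861 [ 0.5214 -0.2591] (array([0.32, 0.2 , 1.97]), array([-0.05,  0.01,  0.04]))
```

View pics/t1.png

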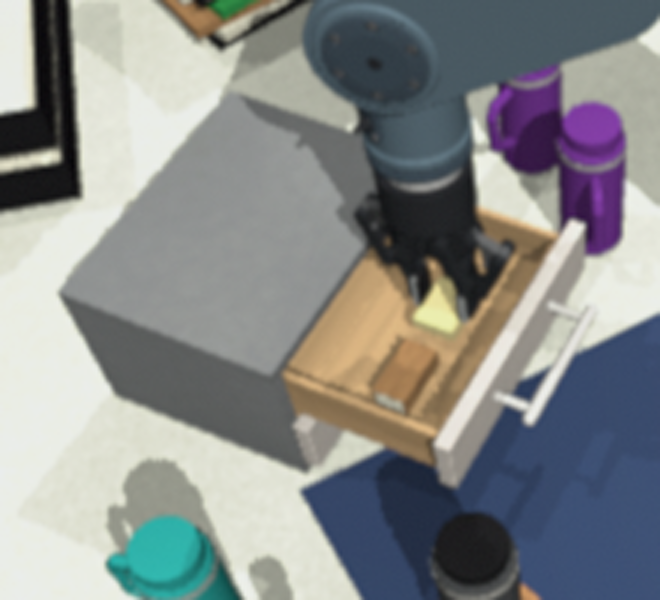

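```bash
python3 -m handwheel '[{"grip":2,"linear":[-0.3,0,1],"rotation":[0,0,0]},{"grip":2,"linear":[-0.5,0,1.8],"rotation":[0,0,0]},{"grip":2,"linear":[-0.5,0,1.8],"rotation":[0,0,0]},{"grip":5.4,"linear":[-0.5,0,1.8],"rotation":[0,0,0]},{"grip":5.4,"linear":[-0.5,0,1.8],"rotation":[0,0,0]},{"grip":5.4,"linear":[-0.5,0,1.8],"rotation":[0,0,0]},{"grip":5.4,"linear":[-0.5,0,1.8],"rotation":[0,0,0]},{"grip":5.4,"linear":[-0.5,0,0],"rotation":[0,0,0]},{"grip":5.4,"linear":[-0.5,0,-4],"rotation":[0,0,0]},{"grip":5.4,"linear":[-0.5,0,-8],"rotation":[0,0,0]},{"grip":5.4,"linear":[-0.5,0,-10.5],"rotation":[0,0,0]},{"grip":5.4,"linear":[-0.5,0,-10.5],"rotation":[0,0,0]}]'
python3 - <<'E'
from items import *
s=shot("scene","v1");t=shot("top","v2");crop(s,80,60,300,260,3,'v3')
items(s,t)
print(tcp()[0],delta([.371,.277,.14],yawrot(np.radians(63.3))))
E
```

```text
time_s: 20.45
eef_pos: [0.5167, -0.2654, 0.227]
eef_rot: [0.005, 0.956, 0.292, 0.004]
wrist_force: [1.4, -0.6, 0.4]
opening: 0.633
white top (144, 263, 19, 15) [370.  277.2  46.7  23.7] long axis deg 63.2
white scene (394, 308, 15, 23) [369.8 279.9  50.7  23.7] long axis deg 63.9
[ 0.5143 -0.2636  0.221 ] (array([ 18.33, -52.86,   7.94]), array([  0.21,  -0.01, -29.31]))
```

View pics/v3.png

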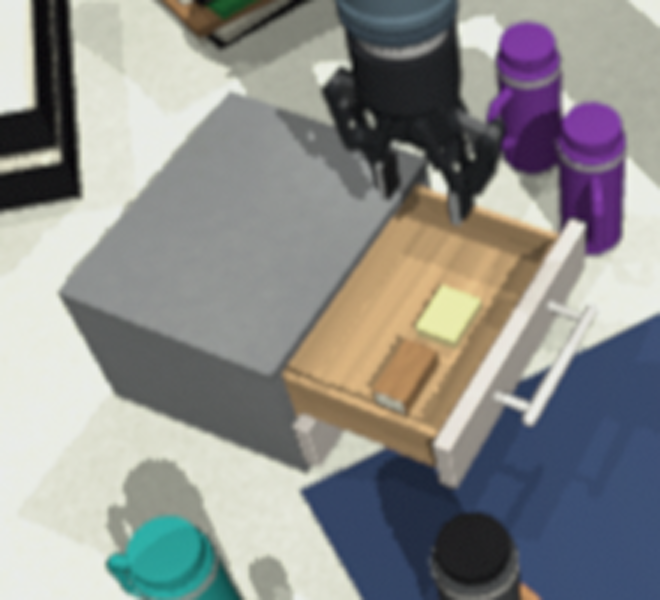

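```bash
python3 -m handwheel '[{"grip":5.5,"linear":[1.2,-3.5,0],"rotation":[0,0,-3]},{"grip":5.5,"linear":[2.4,-7,0],"rotation":[0,0,-6]},{"grip":5.5,"linear":[3.6,-10.5,0],"rotation":[0,0,-9]},{"grip":5.5,"linear":[4.8,-14,0],"rotation":[0,0,-12]},{"grip":5.5,"linear":[6,-17.5,0],"rotation":[0,0,-15]},{"grip":5.5,"linear":[7.2,-21,0],"rotation":[0,0,-18]},{"grip":5.5,"linear":[8.5,-24.5,0],"rotation":[0,0,-21]},{"grip":5.5,"linear":[9.7,-28,0],"rotation":[0,0,-24]},{"grip":5.5,"linear":[11,-31.5,0],"rotation":[0,0,-27]},{"grip":5.5,"linear":[12.2,-35,0],"rotation":[0,0,-29.3]},{"grip":5.5,"linear":[13.4,-38.5,0],"rotation":[0,0,-29.3]},{"grip":5.5,"linear":[14.5,-42,0],"rotation":[0,0,-29.3]}]'
python3 - <<'E'
from items import *
print(tcp()[0],delta([.371,.276,.1],yawrot(np.radians(63.3))))
E
```

```text
time_s: 21.55
eef_pos: [0.3972, 0.1678, 0.2178]
eef_rot: [-0.001, 0.851, 0.525, -0.001]
wrist_force: [-0.4, 0.6, 0.4]
opening: 0.644
[0.3972 0.1678 0.2178] (array([ 8.51, -7.18, 11.78]), array([-0.12,  0.08, -0.02]))
```

```bash
python3 -m handwheel '[{"grip":5.5,"linear":[2.5,-2,2],"rotation":[0,0,0]},{"grip":5.5,"linear":[5,-4.2,4.5],"rotation":[0,0,0]},{"grip":5.5,"linear":[7.5,-6.3,7],"rotation":[0,0,0]},{"grip":5.5,"linear":[8.5,-7.2,9.5],"rotation":[0,0,0]},{"grip":5.5,"linear":[8.5,-7.2,11.7],"rotation":[0,0,0]},{"grip":5.5,"linear":[8.5,-7.2,11.7],"rotation":[0,0,0]},{"grip":5.5,"linear":[8.5,-7.2,11.7],"rotation":[0,0,0]}]'
python3 - <<'E'
from items import *
s=shot("scene");crop(s,300,220,500,400,3,'w1')
print(tcp()[0],delta([.371,.276,.02],yawrot(np.radians(63.3))))
E
```

```text
time_s: 22.13
eef_pos: [0.3708, 0.2738, 0.1003]
eef_rot: [-0.0, 0.851, 0.525, -0.003]
wrist_force: [1.1, 0.0, 0.4]
opening: 0.647
[0.3724 0.2741 0.1019] (array([ 0.12, -0.2 ,  8.19]), array([-0.07,  0.09, -0.03]))
```

View pics/w1.png

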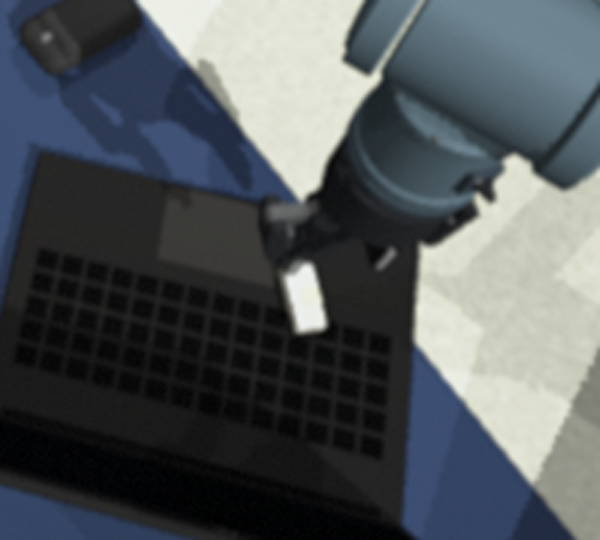

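```bash
python3 -m handwheel '[{"grip":5.5,"linear":[0.1,0.1,3],"rotation":[0,0,0]},{"grip":5.5,"linear":[0.1,0.1,5],"rotation":[0,0,0]},{"grip":5.5,"linear":[0.1,0.1,7],"rotation":[0,0,0]},{"grip":5.5,"linear":[0.1,0.1,8.1],"rotation":[0,0,0]},{"grip":5.5,"linear":[0.1,0.1,8.1],"rotation":[0,0,0]}]'
python3 - <<'E'
from items import *
s=shot("scene");crop(s,300,220,500,400,3,'w2')
E
```

```text
time_s: 22.6
eef_pos: [0.3737, 0.2741, 0.0204]
eef_rot: [-0.0, 0.852, 0.524, -0.001]
wrist_force: [-0.7, 0.6, -0.4]
opening: 0.641
```

View pics/w2.png

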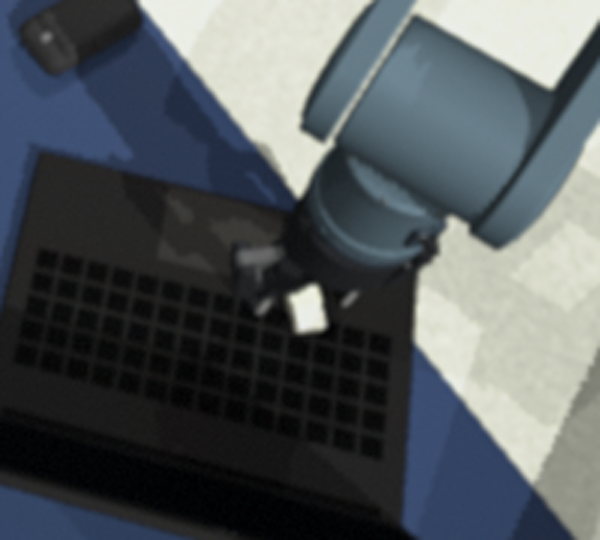

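Straddled (tips 265,305 and 350,298; eraser between). Close and lift.

```bash
python3 -m handwheel '[{"grip":0.8,"linear":[0,0,0],"rotation":[0,0,0]},{"grip":0.8,"linear":[0,0,0],"rotation":[0,0,0]},{"grip":0.8,"linear":[0,0,0],"rotation":[0,0,0]},{"grip":0.8,"linear":[0,0,0],"rotation":[0,0,0]},{"grip":0.8,"linear":[0,0,0],"rotation":[0,0,0]},{"grip":0.8,"linear":[0,0,0],"rotation":[0,0,0]},{"grip":0.8,"linear":[0,0,-2.5],"rotation":[0,0,0]},{"grip":0.8,"linear":[0,0,-6],"rotation":[0,0,0]},{"grip":0.8,"linear":[0,0,-10],"rotation":[0,0,0]},{"grip":0.8,"linear":[0,0,-14],"rotation":[0,0,0]},{"grip":0.8,"linear":[0,0,-18],"rotation":[0,0,0]},{"grip":0.8,"linear":[0,0,-18],"rotation":[0,0,0]}]'
python3 - <<'E'
from h import *
s=shot("scene");crop(s,260,180,460,380,3,'x1')
h=np.array([.4595,-.1585]);u=np.array([.56,-.829]);w=np.array([.829,.56])
q=h+u*.118+w*-.062;print(tcp()[0],status.get_obs()['opening'],q,delta([*q,.2],yawrot(np.radians(34))))
E
```

```text
time_s: 23.65
eef_pos: [0.3789, 0.2771, 0.2108]
eef_rot: [0.001, 0.851, 0.525, 0.008]
wrist_force: [1.8, 0.7, -1.0]
opening: 0.23
[0.3775 0.2764 0.2071] 0.22924734543800693 [ 0.4742 -0.291 ] (array([-46.36,  34.13,   0.57]), array([ 0.31, -0.61, 29.3 ]))
```

View pics/x1.png

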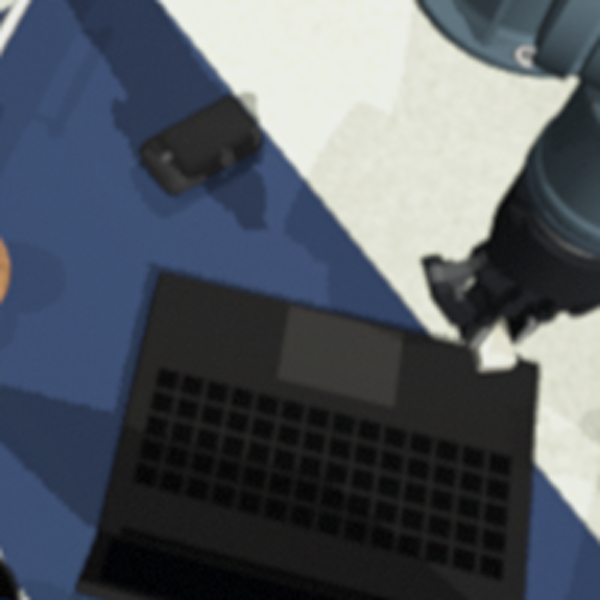

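```bash
python3 -m handwheel '[{"grip":0.8,"linear":[-2.9,2.1,0],"rotation":[0,0,0]},{"grip":0.8,"linear":[-5.8,4.2,0],"rotation":[0,0,2]},{"grip":0.8,"linear":[-8.7,6.3,0],"rotation":[0,0,5]},{"grip":0.8,"linear":[-11.6,8.4,0],"rotation":[0,0,8]},{"grip":0.8,"linear":[-14.5,10.6,0],"rotation":[0,0,11]},{"grip":0.8,"linear":[-17.4,12.7,0],"rotation":[0,0,14]},{"grip":0.8,"linear":[-20.3,14.8,0],"rotation":[0,0,17]},{"grip":0.8,"linear":[-23.2,17,0],"rotation":[0,0,20]},{"grip":0.8,"linear":[-26.1,19.1,0],"rotation":[0,0,23]},{"grip":0.8,"linear":[-29,21.3,0],"rotation":[0,0,26]},{"grip":0.8,"linear":[-32,23.5,0],"rotation":[0,0,29.3]},{"grip":0.8,"linear":[-35,25.7,0],"rotation":[0,0,29.3]}]'
python3 - <<'E'
from h import *
h=np.array([.4595,-.1585]);u=np.array([.56,-.829]);w=np.array([.829,.56])
q=h+u*.118+w*-.062;print(tcp()[0],status.get_obs()['opening'],q,delta([*q,.2],yawrot(np.radians(34))))
E
```

```text
time_s: 24.7
eef_pos: [0.4458, -0.1547, 0.2004]
eef_rot: [-0.0, 0.957, 0.291, -0.0]
wrist_force: [0.9, -0.3, 0.9]
opening: 0.233
[ 0.4458 -0.1547  0.2004] 0.23276920422783726 [ 0.4742 -0.291 ] (array([-5.23, 12.91,  0.03]), array([-0.06,  0.02, -0.2 ]))
```

```bash
python3 -m handwheel '[{"grip":0.8,"linear":[-1.2,3,0],"rotation":[0,0,0]},{"grip":0.8,"linear":[-2.4,6,0],"rotation":[0,0,0]},{"grip":0.8,"linear":[-3.8,9.5,0],"rotation":[0,0,0]},{"grip":0.8,"linear":[-5.2,12.5,0],"rotation":[0,0,0]},{"grip":0.8,"linear":[-5.2,12.5,0],"rotation":[0,0,0]},{"grip":0.8,"linear":[-5.2,12.5,0],"rotation":[0,0,0]},{"grip":0.8,"linear":[-5.2,12.5,3],"rotation":[0,0,0]},{"grip":0.8,"linear":[-5.2,12.5,6],"rotation":[0,0,0]},{"grip":0.8,"linear":[-5.2,12.5,8],"rotation":[0,0,0]},{"grip":0.8,"linear":[-5.2,12.5,8],"rotation":[0,0,0]},{"grip":0.8,"linear":[-5.2,12.5,8],"rotation":[0,0,0]}]'
python3 - <<'E'
from h import *
s=shot("scene");crop(s,80,60,300,260,3,'y1')
h=np.array([.4595,-.1585]);u=np.array([.56,-.829]);w=np.array([.829,.56])
q=h+u*.118+w*-.062;print(tcp()[0],status.get_obs()['opening'],q,delta([*q,.095],yawrot(np.radians(34))))
E
```

```text
time_s: 25.62
eef_pos: [0.4723, -0.2838, 0.1201]
eef_rot: [-0.002, 0.956, 0.293, -0.001]
wrist_force: [0.2, -0.4, 0.7]
opening: 0.231
[ 0.4733 -0.285   0.1218] 0.23329525628637743 [ 0.4742 -0.291 ] (array([-0.27,  0.54,  2.68]), array([-0.02, -0.  ,  0.04]))
```

View pics/y1.png

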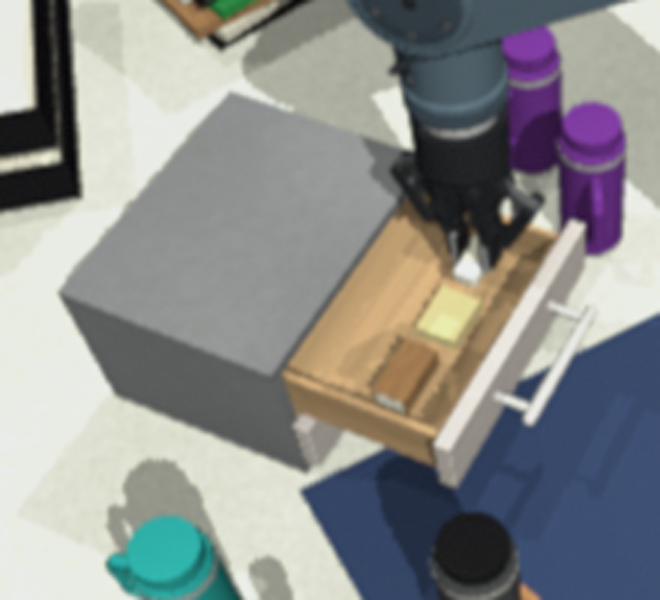

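```bash
python3 -m handwheel '[{"grip":0.8,"linear":[-1,0.3,0.6],"rotation":[0,0,0]},{"grip":0.8,"linear":[-1,0.3,1.6],"rotation":[0,0,0]},{"grip":0.8,"linear":[-1,0.3,2.5],"rotation":[0,0,0]},{"grip":0.8,"linear":[-1,0.3,2.5],"rotation":[0,0,0]},{"grip":4,"linear":[-1,0.3,2.5],"rotation":[0,0,0]},{"grip":4,"linear":[-1,0.3,2.5],"rotation":[0,0,0]},{"grip":4,"linear":[-1,0.3,2.5],"rotation":[0,0,0]},{"grip":4,"linear":[-1,0.3,2.5],"rotation":[0,0,0]},{"grip":4,"linear":[-1,0.3,0],"rotation":[0,0,0]},{"grip":4,"linear":[-1,0.3,-4],"rotation":[0,0,0]},{"grip":2.6,"linear":[-1,0.3,-8],"rotation":[0,0,0]},{"grip":2.6,"linear":[-1,0.3,-10.5],"rotation":[0,0,0]}]'
python3 - <<'E'
from h import *
print(tcp()[0],delta([.4595,-.1585,.14],yawrot(np.radians(34))))
E
```

```text
time_s: 26.67
eef_pos: [0.4677, -0.2949, 0.2309]
eef_rot: [0.002, 0.956, 0.292, 0.001]
wrist_force: [0.8, -1.4, 0.9]
opening: 0.305
[ 0.4677 -0.2949  0.2309] (array([  6.93, -11.81,   9.03]), array([ 0.28, -0.06, -0.  ]))
```

```bash
python3 -m handwheel '[{"grip":2.6,"linear":[2,-3.5,0],"rotation":[0,0,0]},{"grip":2.6,"linear":[4,-7,0],"rotation":[0,0,0]},{"grip":2.6,"linear":[6,-10.5,0],"rotation":[0,0,0]},{"grip":2.6,"linear":[6.9,-11.8,3],"rotation":[0,0,0]},{"grip":2.6,"linear":[6.9,-11.8,6],"rotation":[0,0,0]},{"grip":2.6,"linear":[6.9,-11.8,8.5],"rotation":[0,0,0]},{"grip":2.6,"linear":[6.9,-11.8,8.5],"rotation":[0,0,0]},{"grip":2.6,"linear":[6.9,-11.8,8.5],"rotation":[0,0,0]}]'
python3 - <<'E'
from h import *
s=shot("scene");crop(s,100,80,300,260,3,'z1')
print(tcp()[0],delta([.4595,-.1585,.098],yawrot(np.radians(34))))
E
```

```text
time_s: 27.33
eef_pos: [0.4572, -0.157, 0.1409]
eef_rot: [-0.001, 0.956, 0.292, -0.001]
wrist_force: [1.2, -0.1, -0.0]
opening: 0.305
[ 0.4583 -0.1579  0.1423] (array([0.06, 0.11, 4.43]), array([ 0.03, -0.01, -0.02]))
```

View pics/z1.png

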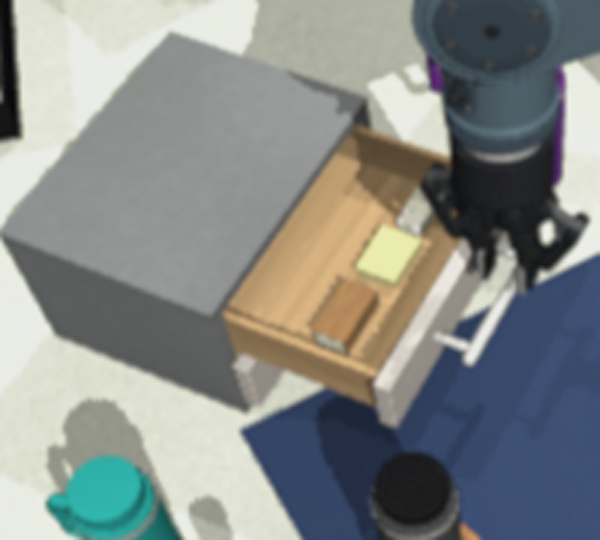

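```bash
python3 -m handwheel '[{"grip":2.6,"linear":[0,0.1,1.5],"rotation":[0,0,0]},{"grip":2.6,"linear":[0,0.1,3],"rotation":[0,0,0]},{"grip":2.6,"linear":[0,0.1,4.3],"rotation":[0,0,0]},{"grip":2.6,"linear":[0,0.1,4.3],"rotation":[0,0,0]},{"grip":0.5,"linear":[0,0.1,4.3],"rotation":[0,0,0]},{"grip":0.5,"linear":[0,0.1,4.3],"rotation":[0,0,0]},{"grip":0.5,"linear":[0,0.1,4.3],"rotation":[0,0,0]},{"grip":0.5,"linear":[0,0.1,4.3],"rotation":[0,0,0]}]'
python3 -m handwheel '[{"grip":0.5,"linear":[0,1,0],"rotation":[0,0,0]},{"grip":0.5,"linear":[0,2.2,0],"rotation":[0,0,0]},{"grip":0.5,"linear":[0,3.5,0],"rotation":[0,0,0]},{"grip":0.5,"linear":[0,4.8,0],"rotation":[0,0,0]},{"grip":0.5,"linear":[0,6.1,0],"rotation":[0,0,0]},{"grip":0.5,"linear":[0,7.4,0],"rotation":[0,0,0]},{"grip":0.5,"linear":[0,8.7,0],"rotation":[0,0,0]},{"grip":0.5,"linear":[0,10,0],"rotation":[0,0,0]},{"grip":0.5,"linear":[0,11.3,0],"rotation":[0,0,0]},{"grip":0.5,"linear":[0,12.5,0],"rotation":[0,0,0]},{"grip":0.5,"linear":[0,13.2,0],"rotation":[0,0,0]},{"grip":0.5,"linear":[0,13.2,0],"rotation":[0,0,0]}]'
python3 - <<'E'
from h import *
print(delta([.5383,-.2747,.099]))
E
```

```text
time_s: 28.05
eef_pos: [0.4595, -0.1594, 0.1001]
eef_rot: [0.001, 0.956, 0.292, 0.001]
wrist_force: [-2.3, -0.2, 7.0]
opening: 0.102
time_s: 29.05
eef_pos: [0.5343, -0.2698, 0.1001]
eef_rot: [0.002, 0.956, 0.292, 0.002]
wrist_force: [1.1, -0.3, 8.2]
opening: 0.099
(array([0.06, 0.64, 0.11]), array([0., 0., 0.]))
```

```bash
python3 -m handwheel '[{"grip":0.5,"linear":[0,0.4,0],"rotation":[0,0,0]},{"grip":0.5,"linear":[0,0.7,0],"rotation":[0,0,0]},{"grip":0.5,"linear":[0,0.7,0],"rotation":[0,0,0]}]'
python3 -m handwheel '[{"grip":0.5,"linear":[0,0.2,0],"rotation":[0,0,0]},{"grip":0.5,"linear":[0,0.2,0],"rotation":[0,0,0]},{"grip":0.5,"linear":[0,0.2,0],"rotation":[0,0,0]}]'
```

```text
time_s: 29.3
eef_pos: [0.5374, -0.2744, 0.1001]
eef_rot: [0.001, 0.956, 0.292, 0.001]
wrist_force: [0.7, -1.2, 7.3]
opening: 0.103
time_s: 29.55
eef_pos: [0.5378, -0.2751, 0.1001]
eef_rot: [0.0, 0.956, 0.292, 0.001]
wrist_force: [-1.4, 2.1, 8.6]
opening: 0.101
```

```bash
python3 -m handwheel '[{"grip":0.5,"linear":[0,0.3,0],"rotation":[0,0,0]},{"grip":0.5,"linear":[0,0.3,0],"rotation":[0,0,0]},{"grip":0.5,"linear":[0,0.3,0],"rotation":[0,0,0]}]'
python3 -m handwheel '[{"grip":0.5,"linear":[0,-0.2,0],"rotation":[0,0,0]},{"grip":2.4,"linear":[0,-0.2,0],"rotation":[0,0,0]},{"grip":2.4,"linear":[0,-0.2,0],"rotation":[0,0,0]},{"grip":2.4,"linear":[0,-0.2,0],"rotation":[0,0,0]},{"grip":2.4,"linear":[0,-0.2,-2],"rotation":[0,0,0]},{"grip":2.4,"linear":[0,-0.2,-5],"rotation":[0,0,0]},{"grip":2.4,"linear":[0,-0.2,-9],"rotation":[0,0,0]},{"grip":0,"linear":[0,-0.2,-13],"rotation":[0,0,0]},{"grip":0,"linear":[0,-0.2,-15],"rotation":[0,0,0]},{"grip":0,"linear":[0,-0.2,-15],"rotation":[0,0,0]}]'
python3 - <<'E'
from h import *
s=shot("scene","aa1");t=shot("top","aa2")
print(tcp()[0],status.get_obs()['q'])
E
```

```text
time_s: 29.8
eef_pos: [0.5378, -0.2751, 0.1]
eef_rot: [-0.002, 0.956, 0.293, -0.001]
wrist_force: [-9.5, 11.0, 19.1]
opening: 0.1
time_s: 30.63
eef_pos: [0.5402, -0.278, 0.2549]
eef_rot: [0.004, 0.956, 0.292, 0.003]
wrist_force: [1.0, 0.5, 0.6]
opening: 0.001
[ 0.538  -0.2764  0.249 ] [-0.6706  0.2312  1.5112 -0.      1.3976  0.3072]
```

View pics/aa1.png

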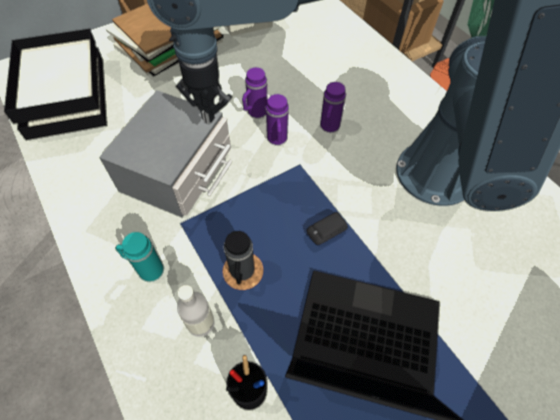

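View pics/aa2.png

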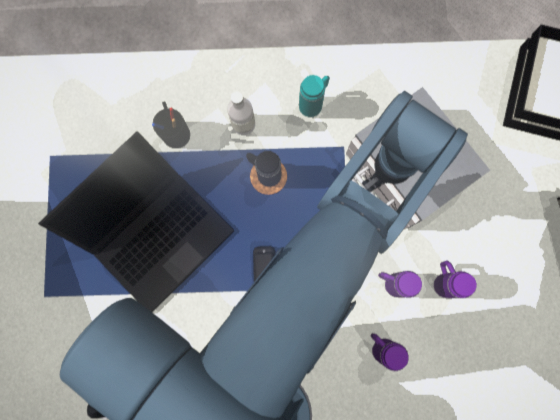

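```bash
cat > lap.py <<'E'
from h import *
C=np.array([.440,.2512,0]);a=np.radians(43.6);X=np.array([np.cos(a),np.sin(a),0]);Y=np.array([-np.sin(a),np.cos(a),0]);Z=np.array([0,0,1.])
def L(x,y,z): return C+X*x+Y*y+Z*z
def lid(th,s,y,n): # s from hinge, n along outer normal
    return L(.105-s*np.cos(th)+n*np.sin(th),y,.0165+s*np.sin(th)+n*np.cos(th))
E
python3 - <<'E'
from lap import *
for th in (1.7,1.8,1.85,1.9,1.95): print(th,[proj("top",lid(th,.212,y,n)).round(1) for y in(-.1525,.1525) for n in (0,.008)],proj("scene",lid(th,.212,-.1525,.004)))
for th in (1.8,1.9): print(lid(th,.212,0,.008))
t=cv2.imread('pics/aa2.png');crop(t,20,110,260,310,3.3,'ab')
p=L(-.125,0,0)
print("pencup in lap", (np.array([.7326,.2174,0])-C)@X,(np.array([.7326,.2174,0])-C)@Y)
E
```

```text
1.7 [array([152.2, 144.8]), array([149.9, 142.6]), array([ 51.5, 240. ]), array([ 49.4, 237.5])] [290.8006 343.0822]
1.8 [array([146.4, 139.1]), array([144.3, 137. ]), array([ 46.1, 233.6]), array([ 44.2, 231.3])] [287.8414 355.6422]
1.85 [array([143.6, 136.4]), array([141.6, 134.5]), array([ 43.7, 230.5]), array([ 41.9, 228.2])] [286.3561 362.0074]
1.9 [array([141. , 133.9]), array([139.1, 132. ]), array([ 41.3, 227.5]), array([ 39.7, 225.3])] [284.876 368.391]
1.95 [array([138.5, 131.4]), array([136.7, 129.7]), array([ 39.2, 224.7]), array([ 37.7, 222.5])] [283.4082 374.7635]
[0.5566 0.3622 0.2211]
[0.5712 0.3761 0.2145]
pencup in lap 0.18858354607833738 -0.22625968741364338
```

View pics/ab.png

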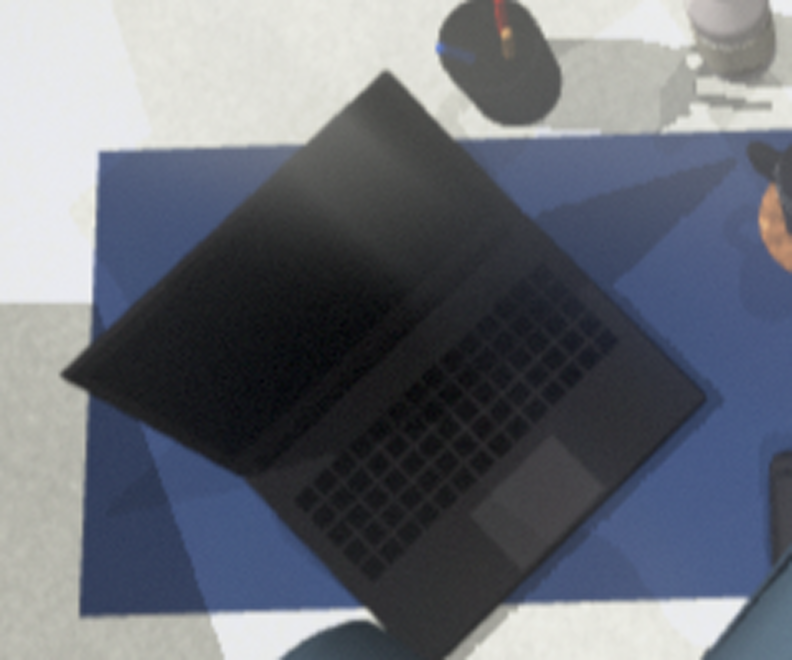

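```bash
python3 - <<'E'
from lap import *
print(L(.24,0,.33),delta(L(.24,0,.33),yawrot(a)))
E
```

```text
[0.6138 0.4167 0.33  ] (array([ 45.02, -53.23,  -8.16]), array([ 0.09, -0.02, -9.63]))
```

```bash
python3 -m handwheel '[{"grip":0,"linear":[2,-2.5,-3],"rotation":[0,0,0]},{"grip":0,"linear":[4.5,-5.5,-5],"rotation":[0,0,0]},{"grip":0,"linear":[7,-8.5,-7],"rotation":[0,0,0]},{"grip":0,"linear":[9.5,-11.5,-8.2],"rotation":[0,0,0]},{"grip":0,"linear":[12,-14.5,-8.2],"rotation":[0,0,-1]},{"grip":0,"linear":[14.5,-17.5,-8.2],"rotation":[0,0,-2]},{"grip":0,"linear":[17,-20.5,-8.2],"rotation":[0,0,-3]},{"grip":0,"linear":[19.5,-23.5,-8.2],"rotation":[0,0,-4]},{"grip":0,"linear":[22,-26.5,-8.2],"rotation":[0,0,-5]},{"grip":0,"linear":[24.5,-29.5,-8.2],"rotation":[0,0,-6]},{"grip":0,"linear":[27,-32.5,-8.2],"rotation":[0,0,-7]},{"grip":0,"linear":[29.5,-35.5,-8.2],"rotation":[0,0,-8]}]'
python3 - <<'E'
from lap import *
print(tcp()[0],delta(L(.24,0,.33),yawrot(a)))
E
```

```text
time_s: 31.73
eef_pos: [0.5829, 0.1849, 0.3275]
eef_rot: [-0.001, 0.933, 0.359, -0.002]
wrist_force: [1.2, 0.2, 0.5]
opening: 0.003
[0.5829 0.1849 0.3275] (array([ 17.81, -15.15,  -0.27]), array([-0.14,  0.2 , -1.57]))
```

```bash
python3 -m handwheel '[{"grip":0,"linear":[2.6,-2.2,0],"rotation":[0,0,0]},{"grip":0,"linear":[5.2,-4.4,0],"rotation":[0,0,-1]},{"grip":0,"linear":[7.8,-6.6,0],"rotation":[0,0,-1.6]},{"grip":0,"linear":[10.4,-8.8,0],"rotation":[0,0,-1.6]},{"grip":0,"linear":[13,-11,0],"rotation":[0,0,-1.6]},{"grip":0,"linear":[15.5,-13.2,0],"rotation":[0,0,-1.6]},{"grip":0,"linear":[17.8,-15.1,0],"rotation":[0,0,-1.6]},{"grip":0,"linear":[17.8,-15.1,0],"rotation":[0,0,-1.6]},{"grip":0,"linear":[17.8,-15.1,0],"rotation":[0,0,-1.6]}]'
python3 - <<'E'
from lap import *
print(tcp()[0],delta(L(.235,0,.185),yawrot(a)))
s=shot("scene","ac1");t=shot("top","ac2")
E
```

```text
time_s: 32.48
eef_pos: [0.6141, 0.4157, 0.326]
eef_rot: [0.0, 0.928, 0.372, -0.003]
wrist_force: [0.1, 0.2, 0.1]
opening: -0.003
[0.6141 0.4157 0.326 ] (array([-0.37, -0.07, 14.1 ]), array([-0.1 ,  0.32,  0.12]))
```

View pics/ac1.png

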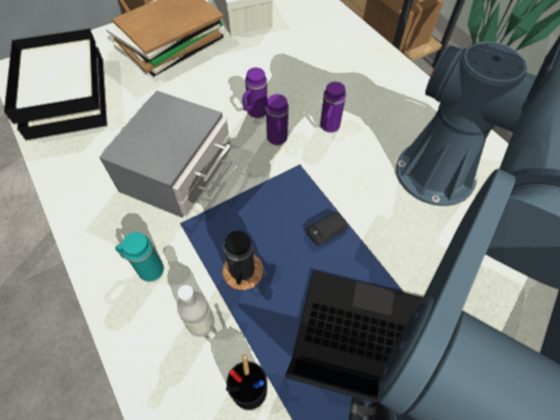

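View pics/ac2.png

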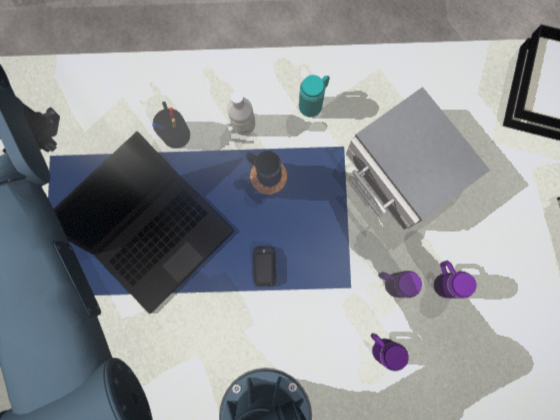

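```bash
python3 -m handwheel '[{"grip":0,"linear":[0,0,3],"rotation":[0,0,0]},{"grip":0,"linear":[0,0,6],"rotation":[0,0,0]},{"grip":0,"linear":[0,0,9],"rotation":[0,0,0]},{"grip":0,"linear":[0,0,12],"rotation":[0,0,0]},{"grip":0,"linear":[0,0,14],"rotation":[0,0,0]},{"grip":0,"linear":[0,0,14],"rotation":[0,0,0]},{"grip":0,"linear":[0,0,14],"rotation":[0,0,0]}]'
python3 - <<'E'
from lap import *
p=tcp()[0]-C;print(p@X,p@Y,p[2])
t=shot("top");crop(t,0,80,240,280,3.3,'ad')
E
```

```text
time_s: 33.17
eef_pos: [0.6148, 0.4127, 0.189]
eef_rot: [0.0, 0.929, 0.37, -0.002]
wrist_force: [0.5, -0.1, 0.0]
opening: 0.003
0.23792447840306225 -0.003614022941048653 0.18901328798347733
```

View pics/ad.png

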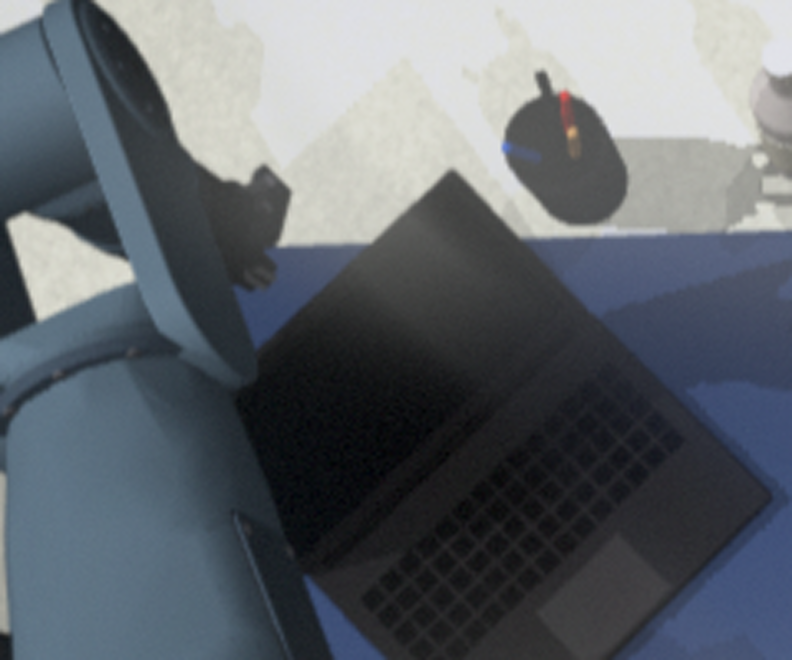

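```bash
python3 -m handwheel '[{"grip":0,"linear":[-1,0,0],"rotation":[0,0,0]},{"grip":0,"linear":[-2,0,0],"rotation":[0,0,0]},{"grip":0,"linear":[-3,0,0],"rotation":[0,0,0]},{"grip":0,"linear":[-4,0,0],"rotation":[0,0,0]},{"grip":0,"linear":[-5,0,0],"rotation":[0,0,0]},{"grip":0,"linear":[-5,0,0],"rotation":[0,0,0]}]'
python3 - <<'E'
from lap import *
p=tcp()[0]-C;print(p@X,p@Y,p[2],status.get_obs()['wrist_force'])
t=shot("top");crop(t,0,80,240,280,3.3,'ae')
E
```

```text
time_s: 33.72
eef_pos: [0.5807, 0.38, 0.1951]
eef_rot: [-0.0, 0.929, 0.371, 0.004]
wrist_force: [0.9, 0.1, -0.4]
opening: 0.001
0.19075009935660217 -0.0037399474952992734 0.19509655559200823 [ 0.9162  0.0571 -0.4013]
```

View pics/ae.png

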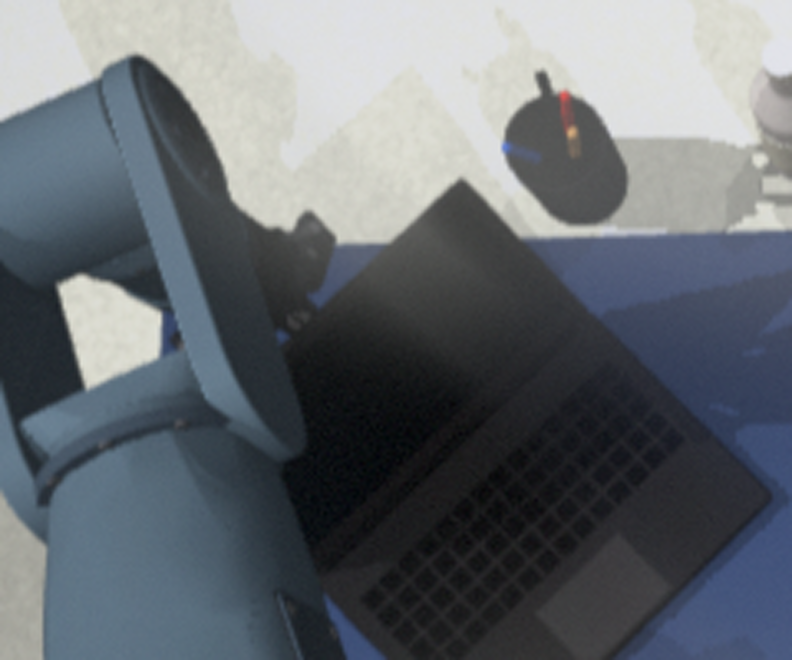

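```bash
python3 -m handwheel '[{"grip":0,"linear":[-1,0,0.3],"rotation":[0,0,0]},{"grip":0,"linear":[-2,0,0.5],"rotation":[0,0,0]},{"grip":0,"linear":[-3,0,0.6],"rotation":[0,0,0]},{"grip":0,"linear":[-4,0,0.6],"rotation":[0,0,0]},{"grip":0,"linear":[-5,0,0.6],"rotation":[0,0,0]},{"grip":0,"linear":[-6,0,0.6],"rotation":[0,0,0]},{"grip":0,"linear":[-6,0,0.6],"rotation":[0,0,0]}]'
python3 - <<'E'
from lap import *
p=tcp()[0]-C;print(p@X,p@Y,p[2],status.get_obs()['wrist_force'])
# remaining arc
for th in np.arange(1.5,-0.01,-.1):
    c=np.array([.105-.17*np.cos(th)+.008*np.sin(th)+.011,.0165+.17*np.sin(th)+.008*np.cos(th)]); print(round(th,2),c, ((c[0]-p@X)*100).round(1),((p[2]-c[1])*100).round(1))
t=shot("top");crop(t,0,80,240,280,3.3,'af')
E
```

```text
time_s: 34.35
eef_pos: [0.5376, 0.3394, 0.1893]
eef_rot: [-0.0, 0.929, 0.371, 0.004]
wrist_force: [-1.7, -0.2, 11.7]
opening: -0.0
0.13150324147622947 -0.0034320519211736974 0.1893384081967047 [-1.711  -0.2289 11.6594]
1.5 [0.112  0.1866] -2.0 0.3
1.4 [0.095  0.1854] -3.7 0.4
1.3 [0.0782 0.1824] -5.3 0.7
1.2 [0.0619 0.1778] -7.0 1.1
1.1 [0.046  0.1716] -8.5 1.8
1.0 [0.0309 0.1639] -10.1 2.5
0.9 [0.0166 0.1546] -11.5 3.5
0.8 [0.0033 0.144 ] -12.8 4.5
0.7 [-0.0089  0.1321] -14.0 5.7
0.6 [-0.0198  0.1191] -15.1 7.0
0.5 [-0.0294  0.105 ] -16.1 8.4
0.4 [-0.0375  0.0901] -16.9 9.9
0.3 [-0.044   0.0744] -17.6 11.5
0.2 [-0.049   0.0581] -18.1 13.1
0.1 [-0.0524  0.0414] -18.4 14.8
-0.0 [-0.054   0.0245] -18.6 16.5
```

View pics/af.png

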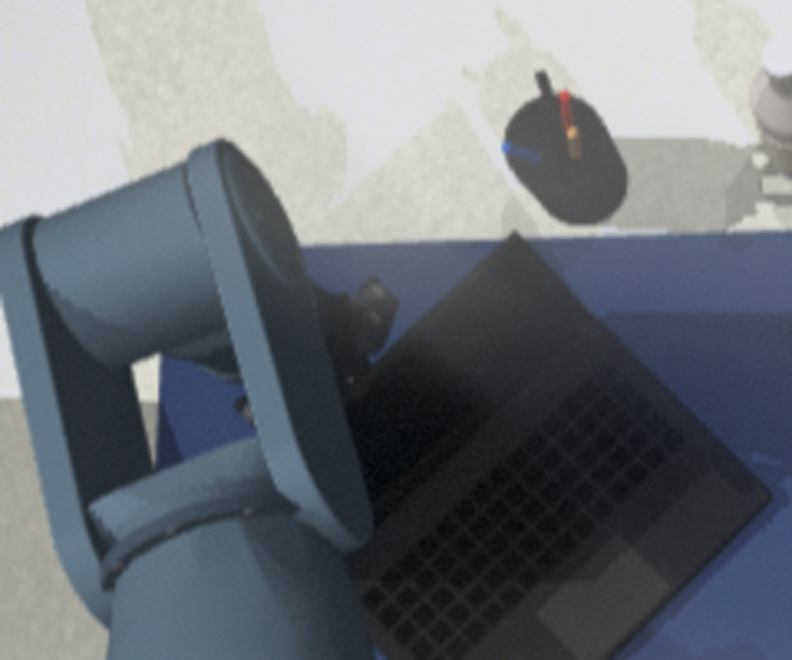

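```bash
python3 -m handwheel '[{"grip":0,"linear":[-1,0,0],"rotation":[0,0,0]},{"grip":0,"linear":[-2,0,0.1],"rotation":[0,0,0]},{"grip":0,"linear":[-3,0,0.2],"rotation":[0,0,0]},{"grip":0,"linear":[-4,0,0.3],"rotation":[0,0,0]},{"grip":0,"linear":[-5,0,0.5],"rotation":[0,0,0]},{"grip":0,"linear":[-6,0,0.8],"rotation":[0,0,0]},{"grip":0,"linear":[-7,0,1.1],"rotation":[0,0,0]},{"grip":0,"linear":[-7.8,0,1.4],"rotation":[0,0,0]},{"grip":0,"linear":[-8.6,0,1.8],"rotation":[0,0,0]},{"grip":0,"linear":[-8.6,0,1.8],"rotation":[0,0,0]}]'
python3 - <<'E'
from lap import *
p=tcp()[0]-C;print(p@X,p@Y,p[2],status.get_obs()['wrist_force'])
t=shot("top");crop(t,0,80,240,280,3.3,'ag');s=shot("scene","ag2")
E
```

```text
time_s: 35.23
eef_pos: [0.4727, 0.2786, 0.1663]
eef_rot: [0.0, 0.929, 0.371, -0.0]
wrist_force: [0.1, -0.9, 0.8]
opening: -0.001
0.042578589376932915 -0.0027682548374555757 0.16626343857865486 [ 0.0813 -0.8859  0.8426]
```

View pics/ag.png

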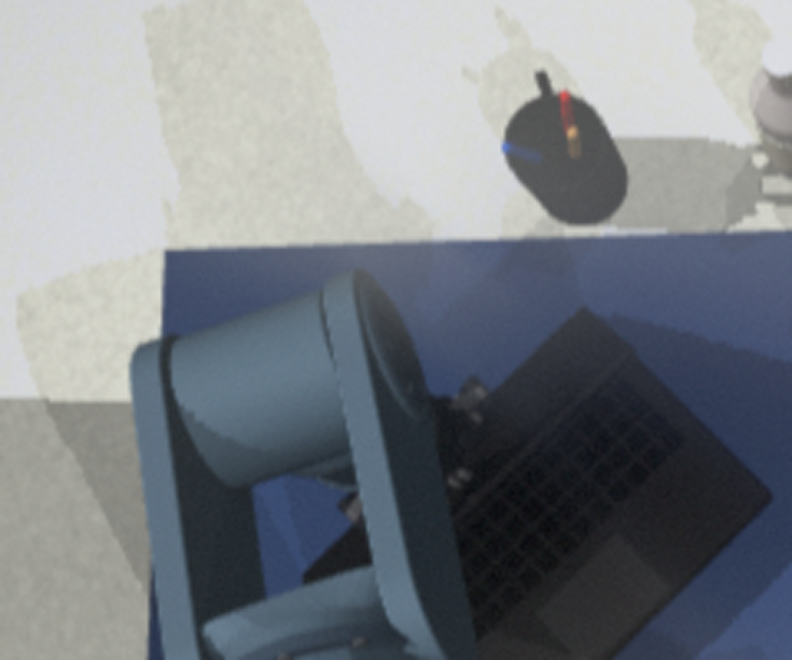

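View pics/ag2.png

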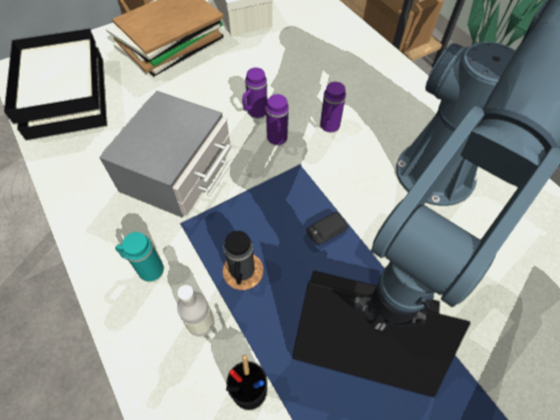

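```bash
python3 -m handwheel '[{"grip":0,"linear":[-0.8,0,0.3],"rotation":[0,0,0]},{"grip":0,"linear":[-1.5,0,0.7],"rotation":[0,0,0]},{"grip":0,"linear":[-2.2,0,1.1],"rotation":[0,0,0]},{"grip":0,"linear":[-2.9,0,1.6],"rotation":[0,0,0]},{"grip":0,"linear":[-3.6,0,2.2],"rotation":[0,0,0]},{"grip":0,"linear":[-4.2,0,2.7],"rotation":[0,0,0]},{"grip":0,"linear":[-4.8,0,3.2],"rotation":[0,0,0]},{"grip":0,"linear":[-5.4,0,3.9],"rotation":[0,0,0]},{"grip":0,"linear":[-5.9,0,4.5],"rotation":[0,0,0]},{"grip":0,"linear":[-6.4,0,5.2],"rotation":[0,0,0]},{"grip":0,"linear":[-6.9,0,5.9],"rotation":[0,0,0]},{"grip":0,"linear":[-7.2,0,6.4],"rotation":[0,0,0]}]'
python3 - <<'E'
from lap import *
p=tcp()[0]-C;print(p@X,p@Y,p[2],status.get_obs()['wrist_force'])
s=shot("scene");crop(s,270,230,500,420,3,"ah")
E
```

```text
time_s: 36.33
eef_pos: [0.4204, 0.2291, 0.1012]
eef_rot: [0.0, 0.929, 0.371, -0.0]
wrist_force: [0.1, -0.4, 1.6]
opening: -0.005
-0.02946786640712978 -0.002466810329710083 0.10120665549295853 [ 0.1007 -0.3799  1.6027]
```

View pics/ah.png

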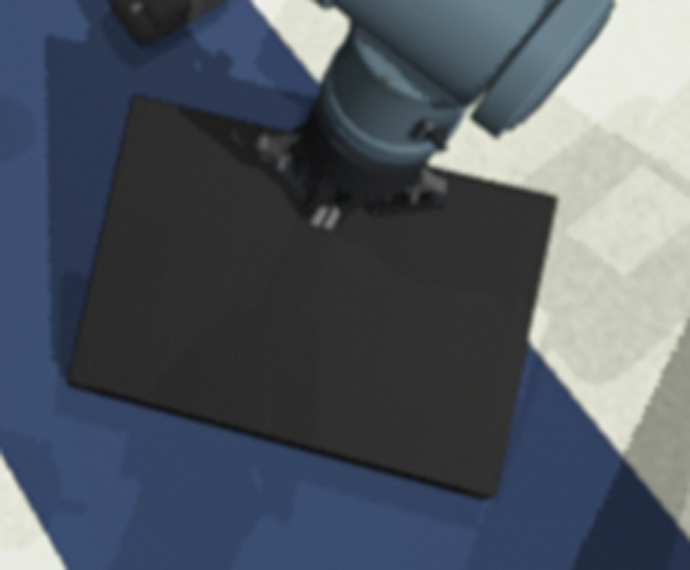

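```bash
python3 -m handwheel '[{"grip":0,"linear":[-0.4,0,0.7],"rotation":[0,0,0]},{"grip":0,"linear":[-0.8,0,1.4],"rotation":[0,0,0]},{"grip":0,"linear":[-1.1,0,2.1],"rotation":[0,0,0]},{"grip":0,"linear":[-1.4,0,2.8],"rotation":[0,0,0]},{"grip":0,"linear":[-1.7,0,3.5],"rotation":[0,0,0]},{"grip":0,"linear":[-1.9,0,4.2],"rotation":[0,0,0]},{"grip":0,"linear":[-2.1,0,4.9],"rotation":[0,0,0]},{"grip":0,"linear":[-2.3,0,5.5],"rotation":[0,0,0]},{"grip":0,"linear":[-2.4,0,6.1],"rotation":[0,0,0]},{"grip":0,"linear":[-2.4,0,6.6],"rotation":[0,0,0]},{"grip":0,"linear":[-2.4,0,7.0],"rotation":[0,0,0]},{"grip":0,"linear":[-2.4,0,7.4],"rotation":[0,0,0]}]'
python3 -m handwheel '[{"grip":0,"linear":[0,0,0.2],"rotation":[0,0,0]},{"grip":0,"linear":[0,0,0.2],"rotation":[0,0,0]},{"grip":0,"linear":[0,0,0.2],"rotation":[0,0,0]}]'
```

```text
time_s: 37.38
eef_pos: [0.4033, 0.213, 0.0277]
eef_rot: [-0.0, 0.929, 0.371, -0.001]
wrist_force: [-1.3, -1.0, 1.5]
opening: -0.002
time_s: 37.63
eef_pos: [0.4038, 0.2132, 0.0262]
eef_rot: [-0.0, 0.929, 0.371, -0.0]
wrist_force: [-0.4, 0.2, -0.5]
opening: -0.001
```

```bash
python3 -m handwheel '[{"grip":0,"linear":[0,0,0.1],"rotation":[0,0,0]},{"grip":0,"linear":[0,0,0.2],"rotation":[0,0,0]},{"grip":0,"linear":[0,0,0.2],"rotation":[0,0,0]}]'
python3 -m handwheel '[{"grip":0,"linear":[0,0,0.1],"rotation":[0,0,0]},{"grip":0,"linear":[0,0,0.2],"rotation":[0,0,0]},{"grip":0,"linear":[0,0,0.2],"rotation":[0,0,0]}]'
```

```text
time_s: 37.88
eef_pos: [0.4041, 0.2132, 0.0245]
eef_rot: [0.0, 0.929, 0.371, 0.0]
wrist_force: [0.1, 0.6, 1.4]
opening: 0.003
time_s: 38.13
eef_pos: [0.4042, 0.2133, 0.0243]
eef_rot: [0.0, 0.928, 0.371, -0.0]
wrist_force: [-10.0, -3.6, 26.0]
opening: 0.004
```

```bash
python3 -m handwheel '[{"grip":0,"linear":[0,0,-1],"rotation":[0,0,0]},{"grip":0,"linear":[0,0,-4],"rotation":[0,0,0]},{"grip":0,"linear":[-3,0,-8],"rotation":[0,0,0]},{"grip":0,"linear":[-5,2,-12],"rotation":[0,0,0]},{"grip":0,"linear":[-7,4,-16],"rotation":[0,0,0]},{"grip":0,"linear":[-9,7,-19],"rotation":[0,0,0]},{"grip":0,"linear":[-11,10,-22],"rotation":[0,0,0]},{"grip":0,"linear":[-13,13,-24],"rotation":[0,0,0]},{"grip":0,"linear":[-13,16,-26],"rotation":[0,0,0]},{"grip":0,"linear":[-13,18,-26],"rotation":[0,0,0]},{"grip":0,"linear":[-13,18,-26],"rotation":[0,0,0]},{"grip":0,"linear":[-13,18,-26],"rotation":[0,0,0]}]'
python3 - <<'E'
from lap import *
s=shot("scene","ai1");t=shot("top","ai2")
crop(s,140,120,300,300,3.3,"ai3")
o=status.get_obs();print(o['eef_pos'],o['wrist_force'],o['time_s'])
hsv=cv2.cvtColor(t,cv2.COLOR_BGR2HSV)
EE=[L(x,y,.0245) for x,y in((-.107,-.1525),(-.107,.1525),(.105,.1525),(.105,-.1525))]
print([proj("top",e).round(1) for e in EE],[proj("scene",e).round(1) for e in EE])
E
```

```text
time_s: 39.13
eef_pos: [0.4345, -0.0084, 0.283]
eef_rot: [0.0, 0.929, 0.37, 0.001]
wrist_force: [0.2, 0.3, -0.6]
opening: 0.001
[ 0.4328 -0.0063  0.2814] [-0.0967 -1.0452 -0.5305] 39.2333
[array([234.7, 229.5]), array([149.1, 314.3]), array([ 93.4, 255.5]), array([178.7, 173.6])] [array([312. , 266.4]), array([440.1, 297.1]), array([434.2, 391.6]), array([291.3, 353.2])]
```

View pics/ai1.png

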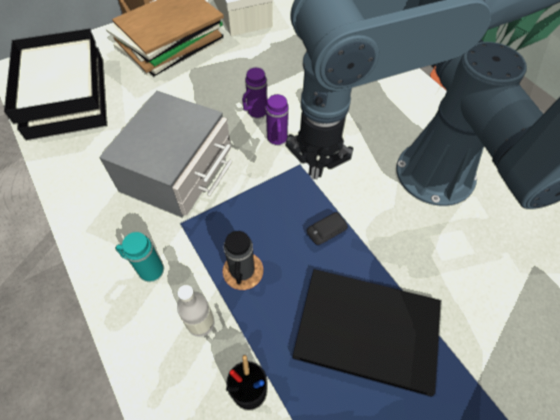

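View pics/ai2.png

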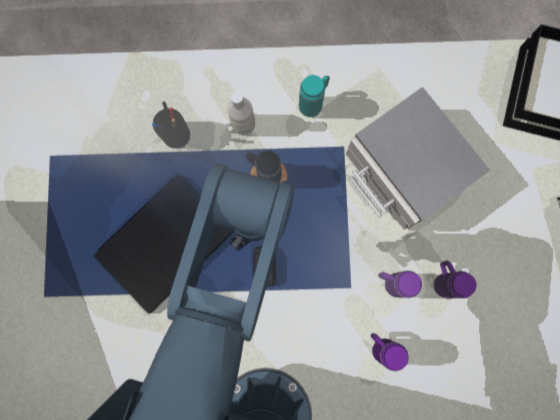

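View pics/ai3.png

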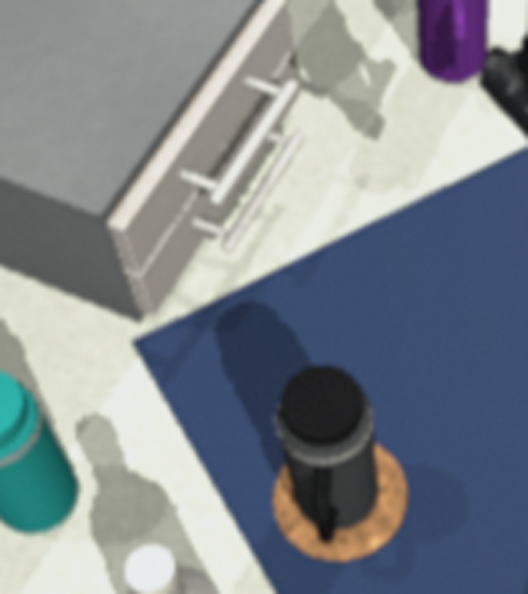

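```bash
python3 - <<'E'
from h import *
c=np.array([.6125,-.0218])
print(proj("scene",[*c,.005]),"obs 242.6 270.5; cap at centre:",proj("scene",[*c,.155]),"obs 237.9 242.7")
for d in((.01,0),(0,.01)): print(d,proj("scene",[*(c+d),.155])-proj("scene",[*c,.155]))
t=cv2.imread('pics/aa2.png');crop(t,230,130,310,210,7,'aj')
print("top: coaster",proj("top",[.612,-.0235,.005]),"cap",proj("top",[.612,-.0235,.155]))
E
```

```text
[242.4232 269.8173] obs 242.6 270.5; cap at centre: [237.8043 241.434 ] obs 237.9 242.7
(0.01, 0) [-4.0709  2.1604]
(0, 0.01) [2.2544 3.5173]
top: coaster [268.3246 175.8823] cap [266.1602 161.7307]
```

View pics/aj.png

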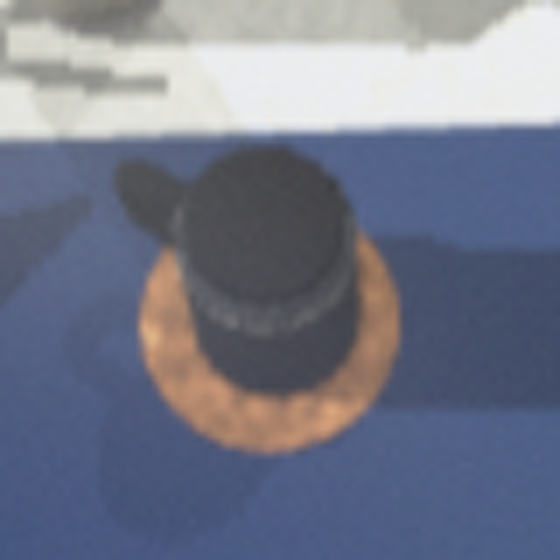

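```bash
python3 - <<'E'
from bench import ctrl
print(ctrl.hand_in())
E
```

```text
the job is handed in; nothing more can be done
None
```

The desk is closed up and the job handed in at about 39 s. No verdict was given, so what follows rests on my own checks.

**What I did**
- I stood the dark mug upright on its coaster, then opened the top drawer about 14 cm.
- I moved all three pieces on the keyboard into the drawer: staple box, note pad and eraser. The eraser had been knocked a few centimetres aside before I reached it, so I measured it again.
- I pushed the drawer home, then closed the lid slowly over the empty keyboard and backed the arm off.

**Last checks**
- **Mug:** it stands about 4 mm off the coaster's centre in both cameras, against a limit of 20 mm.
- **Drawer:** it came up against its stop, and the front looks flush. All three pieces were seen lying inside before it was shut.
- **Lid:** it stopped firmly with the fingers at 24.3 mm, where a closed lid should be at 24.5 mm. It looks flat on the laptop.
- **Left alone:** the bottle and pen cup look unmoved in the pictures before and after. So does the mouse in the scene camera; the arm hid it in the last top view.

**Disagreements:** the scene camera read a few millimetres (about 3–9) off from the top camera in y, and a similar amount off the robot's own position. I leaned on the top view or a compromise between the two, and every grasp landed inside its margin.

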